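Gauge the thickness of a soap slab in a slotted fixture

ROBOT

A 6-joint arm with a two-finger parallel gripper is mounted at the origin on the work surface. World frame = base frame: x ahead of the robot, y to its left, z up, the work surface at z = 0. Lengths are in mm, angles in rad, forces in N, time in s.
With the tool pointing down it reaches from about 275 to 825 mm from the base axis. Payload 4.9 kg.
Tool frame: the origin (TCP) lies on the centre line of the jaws, within the pads' length; the fingertips stand 22 mm ahead of it and the grasp point (between the pads) lies 3 mm ahead of it; z points along the fingers, y is the line along which they close (so a half turn about z gives the same grasp; the last joint's range is limited). The gripper opens to 85 mm and grips with 20 to 120 N. Pads are 22 mm wide; open, the fingers measure 114 mm over their backs; the gripper's body (76 mm by 85 mm) begins 54 mm behind the grasp point. The pads swing forward as they close: fully open they stand 13 mm farther back than shut.
Start: joints at [1.097, 0.326, -0.193, 1.052, 0, 1.437], TCP at [183.309, 518.571, 253.281] pointing down, gripper open.
Joint ranges: [-2.65, 2.65], [-0.97, 1.79], [-1.3, 1.35], [-1.93, 2.1], [-1.47, 1.37], [-3.14, 3.14]. Speed limits (rad/s): [2.57, 2.57, 3.14, 3.14, 3.14, 3.14].

INTERFACE

Orientations are given as a 3x3 rotation matrix whose columns are the frame's x, y, z axes.
In Python, from plant import * gives the robot as it stands.
- The arm moves only by the tool jog_arm, never from a script. Its argument "deltas" is a list of rows, each a list of 3 entries, a list of its own where there are three numbers: the opening, from -1 (shut) to 1 (fully open), so that 0 is half open, then the shift along the tool's x, y, z in mm, then the turn about the tool's z in rad. A call has 1 to 5 rows; each row shifts and turns the commanded pose from where the row before left it, along the tool's axes as they then stand; what a row does not reach is not made up. A row lasts 1/10 s, in which the tool goes at most 50 mm and 8.59 degrees, less where a joint would pass 70% of its speed; a pose out of reach is approached as far as the arm can. A call is refused whole if a number of a shift passes 50 or a number of a turn 0.15, either way. A call with a gripper value outside its range is refused whole. The fingers move at their own pace and stop on an object; "grip_force" is the grip in N (left out, the last holds). Time passes only in rows, so rows that do not move let the fingers close. It gives the time, the measured TCP pose, the force, the opening and the grip force at its end, in the units of the state.
- sense(): the state, without advancing time (a new reading comes with each control period).
- snapshot(name): name is "scene" or "top" or "wrist"; returns the picture (400x640x3 uint8, red, green, blue); there is no depth.
- camera_info(name): a dict with "mtx" (3x3 intrinsics, pixels), "world_from_camera" (4x4, takes a point from camera to world coordinates); the wrist camera has in their place "tool_from_camera" (4x4, takes a point from camera to tool coordinates, whose origin is the TCP and whose axes are the flange's). Camera axes: x right, y down, z forward; pixel columns grow to the right and rows downward; lengths in mm; the calibration is good to about 2 mm. A picture is of the moment at which its call begins: read the wrist's pose just before it. camera_info takes no time and is no camera call.
- close_job(): hands the job in; it is judged then, once.
Trained networks look in the newest picture that a camera, given by its name, has taken for a name from the list of things; names that differ only in an ending like _2 or _b are one class to them, and where a whole thing is asked for, a point or a joint stands for the part that bears it (a point fixed in the world has none). Each returns a list of dicts, best first, with "score" (0 to 1); they miss things now and then, are a little off and sometimes report something else, mostly with a low value. They report only what shows in the picture. A call takes as long as a camera call. They do not tell look-alikes from the thing itself.
- find_in(camera, target): "point" ([row, column] in pixels, amid what is visible of it).
The state is a dict: "clock": time; "joint_positions": joint angles; "qvel": joint speeds; "joint_efforts": joint torques, N m; "ee_pos": TCP position; "orientation": TCP orientation; "ft_force": force on the tool from outside, world axes, zero at the start; "wrist_torque": the same for the moment, N m; "grip_width": opening from 0.0 (shut) to 1.0 (fully open); "grip_force": force on a finger pad.
Only numpy, scipy, OpenCV 4.12 (cv2) and the standard library are available. Lean on these libraries where they do the work, as an engineer would, in place of code of your own. Each camera call takes 0.05 s, during which the arm holds its last target. There are 200 camera calls.

TASK

Check the thickness of the olive-green soap slab in the wooden gauging fixture: first lift the gauge foot well clear of the slab's height, then push the slab along the table squarely into the slot until it is fully home against the back stop, tip the gate down flat behind it, and last lower the gauge foot gently until it rests on the slab, and leave it there. Leave everything else on the table where it stands.

Things in the scene. Friction and masses are not known exactly. Their poses are not given: they have to be found in the camera images.
- fixture: Brown wooden gauging fixture fixed to the table. Origin: the point on the table where the slab's origin lies when home; x points into the slot, away from the robot, y left, z up. Low blocks (10 mm high, y +-67 to +-111, x -74 to 12 mm) beside the mouth carry a hinge post (x -66, y 104, 58 mm high) and a rest post (x -66, y -85, 36 mm high).
- slot_mouth (a point): Middle of the slot's mouth on the table, fixture x = -20 mm. The slot has no floor: side rails 31 mm high with inner faces at y = +-46.5 mm run from here to the back stop; lips reach 8 mm inward over the slab's edges, undersides 25 mm above the table. In front (fixture x -20 to -45 mm) 25 mm high guides flare to about +-58 mm.
- back_stop (a point): Middle of the back stop's face on the table, fixture x = 55 mm, 31 mm high. A slab against it is home; its rear edge is then at fixture x = -55 mm, just outside the guides. Behind it a column (x 71 to 99 mm, 130 mm high) carries an arm 34 mm wide (z 108 to 130 mm) forward over the slot; the gauge runs through the arm at fixture x = y = 0.
- slab: Olive-green soap slab, loose, 110 mm long (its x), 90 wide (its y), 22 thick, about 0.24 kg, flat on the table left or right of the lane in front of the slot, turned up to 0.35 rad from the fixture. Origin: centre of its underside. Wider than the gripper opens: push it along the table. It enters lengthwise, its x along the slot's, 1.5 mm free each side.
- gauge (a joint): Height of the gauge foot's flat underside above the table, m, 0 to 0.070. Starts at 0.004 to 0.014, blocking the slot; reads the slab's thickness, 0.022, when resting on it. The foot is a 32 mm disc on an upright rod, lightly sprung; friction (about 2.5 N) holds it where it is left, 4 N moves it. Lift it by the knob; to lower, grip the knob or press its top.
- gauge_knob (a point): Centre of the top face of the gauge's dark wooden knob, an upright cylinder 30 mm in diameter and 34 mm high above the fixture's arm; 184 mm above the foot's underside. The rod under the knob is 12 mm thick and enters the arm's top at z = 130 mm.
- gate (a joint): Gate angle, rad: 0 = down, level across the lane behind the slab; it opens upward to 2.2, leaning outward (fixture +y) past upright on its stop, and starts open (1.9 or more, falling back to 2.2). Push its bar inward (towards fixture -y) well past upright, to about 1.0, and it falls slowly shut. A 60 mm wide tongue under it drops to 9 mm above the table, 5 mm behind a slab that is home.
- gate_hinge (a point): Point on the gate's hinge axis, fixture (-66, 90, 45) mm; the axis is parallel to the fixture's x. The wooden bar runs from here to the gate tip; it is 12 mm thick along fixture x, 14 mm the other way. It cannot come down while the slab sticks out too far.
- gate_tip (a point): Middle of the free end of the gate's bar, 180 mm from the hinge axis.
- tub: Bystander: open white plastic cup, rim diameter 72 mm, 60 mm high, standing beside the lane on the side where the slab is not. Origin at the centre of its underside.
- bottle: Bystander: tall glass bottle, 76 mm diameter, 260 mm high. Origin at the centre of its underside.
- tumbler: Bystander: glass tumbler, 72 mm diameter, 110 mm high. Origin at the centre of its underside.
- mug: Bystander: white mug, 80 mm diameter, 90 mm high. Origin at the centre of its underside.
- jar: Bystander: small glass jar with metal cap, 60 mm diameter, 70 mm high, standing beside the fixture. Origin at the centre of its underside.
- spatula: Bystander: wooden-handled spatula lying on the table. Origin at its middle, underside.
Not all that is in view belongs to the job. What is meant by the slab is not black or pink, and is the larger of those in its own colour.

How it is judged (in metres and radians):
On the way, in this order (a step that is already met when the one before it is completed fails the run):
1. the gauge foot is raised well clear of the slab's height (value of joint gauge above 0.026 m), for 0.2 s.
2. the slab is in the slot, home against the back stop (x of slab in the frame of fixture between -0.004 and 0.004 m and y of slab in the frame of fixture between -0.004 and 0.004 m and z of slab in the frame of fixture below 0.003 m and angle between the x axis of slab and the x axis of fixture, either way round below 0.06 rad), for 0.2 s.
3. the gate is down behind the slab (all of step 2 and value of joint gate below 0.06 rad), for 0.2 s.
4. the gauge foot rests on the slab (all of step 3 and value of joint gauge between 0.02 and 0.0237 m), for 0.2 s.
At the end, for the whole second after the job is handed in: The slab lies flat in the slot within 4 mm of home and within 0.06 rad of the slot's direction, the gate is down (below 0.06 rad), the gauge foot rests on the slab (reads 20 to 23.7 mm, true thickness 22 mm), and all is at rest (all of step 4 and linear speed of slab below 0.01 m/s and velocity of joint gauge below 0.005 m/s); the robot touches nothing.
It fails at once if another thing on the table is moved by more than 25 mm (distance of any of tub, bottle, tumbler, mug, jar, spatula from where it was at the start of the episode above 0.025 m).
It fails at once if another thing on the table is tipped over (angle between any of tub, bottle, tumbler, mug, jar, spatula's own z axis and vertical above 0.4 rad).
It fails at once if the gauge foot is driven hard into the slab (over 35 N) (contact force between gauge and slab above 35 N).
It also fails if it takes over 67 s, if anything falls off the work surface, if the arm or the gripper's body presses on something with over 40 N, if the wrist force passes 120 N, or if a joint passes its speed limit or range.

## Working session

There is one attempt and no reset: what is moved stays moved. The work goes in short steps, Python scripts to look and compute and a tool call to move; the robot and the scene stay as the last step left them, time stands still between calls to the robot, and variables do not carry over. Pictures are saved under pics/ and viewed, at most 10 in all, crops included, and the job is handed in when it is done.

Besides the shell and the picture viewer there is one more tool, called after ">>>" by a JSON object that holds its "fn" and its "kwargs". jog_arm: Moves the arm, as the interface text tells. Its arguments: {"type":"object","properties":{"deltas":{"type":"array","items":{"type":"array"}},"grip_force":{"type":"number"}},"required":["deltas"]}

```bash
mkdir -p pics; cat > h.py <<'E'
from plant import *
import numpy as np, cv2
def save(cam,name):
    im=snapshot(cam); cv2.imwrite('pics/'+name,im[:,:,::-1].copy()); return im
def ray(cam,rc):
    c=camera_info(cam); K=np.array(c['mtx']); T=np.array(c['world_from_camera'])
    d=T[:3,:3]@np.linalg.solve(K,[rc[1],rc[0],1.]); return T[:3,3],d
def at_z(cam,rc,z):
    o,d=ray(cam,rc); return o+d*(z-o[2])/d[2]
def proj(cam,P):
    c=camera_info(cam); K=np.array(c['mtx']); T=np.linalg.inv(np.array(c['world_from_camera']))
    p=K@(T[:3,:3]@np.array(P,float)+T[:3,3]); return p[1]/p[2],p[0]/p[2]
E
python3 - <<'E'
from h import *
np.set_printoptions(precision=1,suppress=True)
a=save('top','top1.png'); b=save('scene','scene1.png')
for c in ('top','scene'):
    print(c,np.array(camera_info(c)['world_from_camera']).round(2).tolist())
    for n in ['slab','gauge_knob','gate_tip','gate_hinge','fixture','tub','jar','bottle','tumbler','mug','spatula']:
        r=find_in(c,n); print(n,[(np.round(q['point']),round(q['score'],2)) for q in r[:3]])
print(sense())
E
```

```text
top [[-0.0, -0.99, 0.11, 375.52], [-1.0, 0.0, 0.0, -2.21], [-0.01, -0.11, -0.99, 1611.3], [0.0, 0.0, 0.0, 1.0]]
slab [(array([232., 418.]), 0.79), (array([265., 388.]), 0.75), (array([194., 374.]), 0.7)]
gauge_knob [(array([155., 312.]), 0.67)]
gate_tip [(array([167., 263.]), 0.82)]
gate_hinge [(array([160., 314.]), 0.58)]
fixture [(array([163., 320.]), 0.57)]
tub [(array([210., 261.]), 0.88)]
jar []
bottle [(array([177., 172.]), 0.56)]
tumbler [(array([160., 439.]), 0.84)]
mug [(array([212., 484.]), 0.65)]
spatula [(array([220., 164.]), 0.82)]
scene [[0.53, 0.68, -0.51, 1115.63], [0.85, -0.43, 0.31, -361.26], [-0.01, -0.6, -0.8, 1021.77], [0.0, 0.0, 0.0, 1.0]]
slab [(array([242., 218.]), 0.93), (array([207., 297.]), 0.76), (array([247., 274.]), 0.74)]
gauge_knob [(array([216., 350.]), 0.63), (array([208., 298.]), 0.36)]
gate_tip [(array([191., 385.]), 0.92), (array([238., 354.]), 0.24)]
gate_hinge [(array([238., 356.]), 0.69)]
fixture [(array([241., 357.]), 0.96), (array([196., 383.]), 0.45)]
tub [(array([181., 362.]), 0.93)]
jar [(array([272., 305.]), 0.89), (array([238., 356.]), 0.4)]
bottle [(array([157., 449.]), 0.91), (array([300., 228.]), 0.54)]
tumbler [(array([297., 226.]), 0.85)]
mug [(array([279., 165.]), 0.66), (array([148., 424.]), 0.29)]
spatula [(array([151., 420.]), 0.81)]
{'clock': 1.2, 'joint_positions': array([ 1.1,  0.3, -0.2,  1.1,  0. ,  1.4]), 'qvel': array([ 0.,  0., -0.,  0., -0., -0.]), 'joint_efforts': array([  0. , -44.3,  26.3,   0. ,  -0. ,   0. ]), 'ee_pos': array([183.3, 518.6, 253.3]), 'orientation': array([[-0.9,  0.3,  0. ],
       [ 0.3,  0.9,  0. ],
       [ 0. ,  0. , -1. ]]), 'ft_force': array([0.7, 1.1, 0.3]), 'wrist_torque': array([-0.,  0., -0.]), 'grip_force': 0.0, 'grip_width': 0.996779688827554}
```

View pics/top1.png

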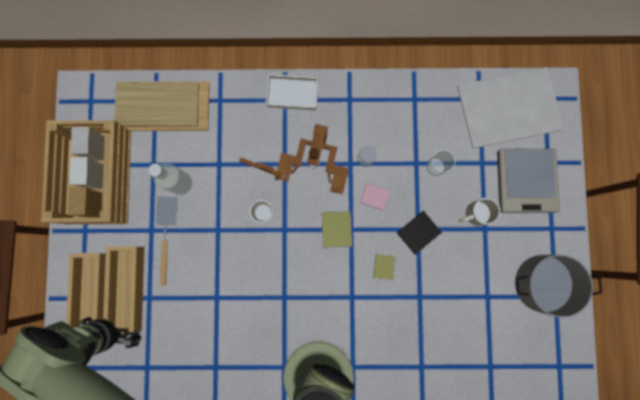

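View pics/scene1.png

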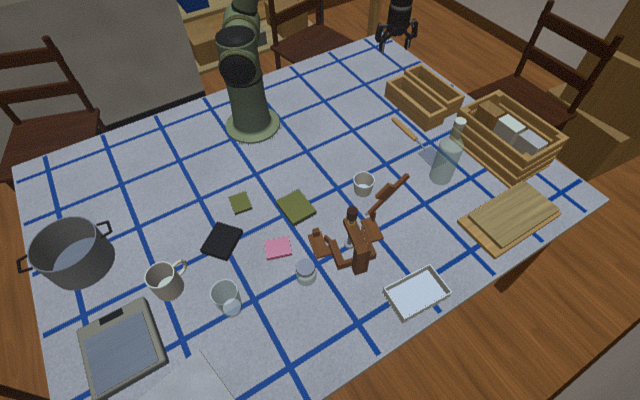

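The top picture shows the slab, the larger olive one, at about (229,336) with the fixture around (160,315) and the open gate on the left with its tip at (160,243). The tub is at (212,262). I'll enlarge the area around the fixture in both views.

```bash
python3 - <<'E'
from h import *
np.set_printoptions(precision=1,suppress=True)
a=cv2.imread('pics/top1.png'); b=cv2.imread('pics/scene1.png')
A=cv2.resize(a[110:260,230:390],None,fx=5,fy=5,interpolation=cv2.INTER_CUBIC)[:, :400*2]
B=cv2.resize(b[165:285,265:425],None,fx=5,fy=5,interpolation=cv2.INTER_CUBIC)
cv2.imwrite('pics/c1.png',cv2.resize(A,(640,600))); cv2.imwrite('pics/c2.png',B)
hsv=cv2.cvtColor(a,cv2.COLOR_BGR2HSV)
m=((hsv[...,0]>22)&(hsv[...,0]<45)&(hsv[...,1]>100)).astype(np.uint8)
m[:, :300]=0
n,l,s,c=cv2.connectedComponentsWithStats(m)
for i in range(1,n):
    if s[i][4]>200:
        p=np.argwhere(l==i); W=np.array([at_z('top',q,22)[:2] for q in p]).astype(np.float32)
        print(s[i],cv2.minAreaRect(W))
E
```

```text
(no output)
```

View pics/c1.png

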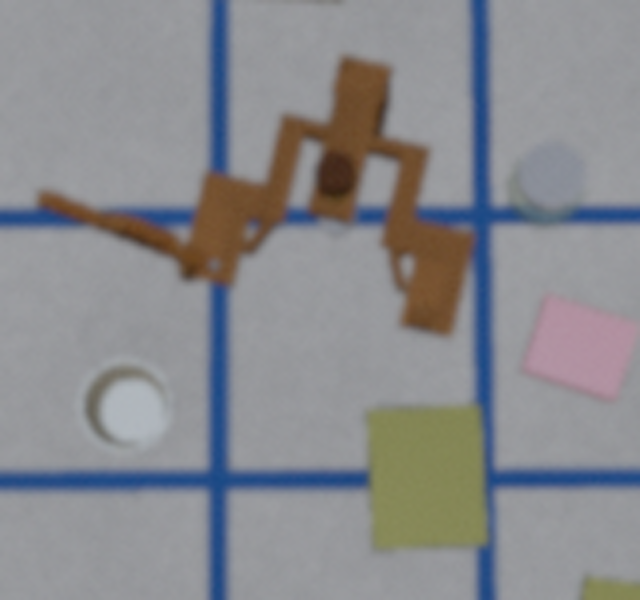

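View pics/c2.png

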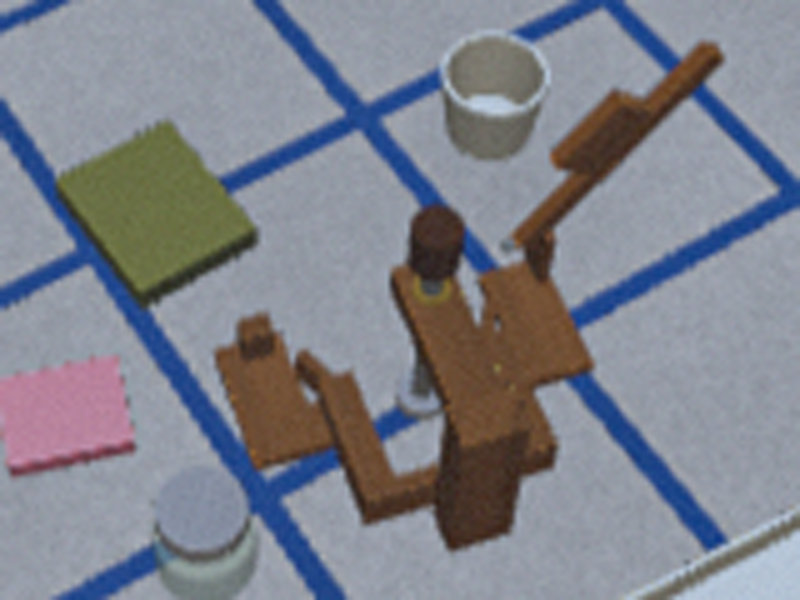

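The crops show the fixture yawed a little clockwise from above, the gate open at upper left, and the slab ahead and to the right of the mouth. I'll fit the fixture pose to corners seen in both views.

```bash
cat > fit.py <<'E'
from h import *
from scipy.optimize import least_squares
T=[((208,172),(12,111,10)),((230,285),(-74,67,10)),((473,232),(12,-111,10)),((447,334),(-74,-111,10)),((403,322),(-74,-67,10)),((344,55),(99,17,130)),((391,68),(99,-17,130))]
S=[((258,468),(12,-111,10)),((216,352),(-74,-111,10)),((592,371),(12,111,10)),((450,548),(99,-17,0)),((512,535),(99,17,0)),((395,272),None)]
def px(cam,c): return (110+c[1]/4-.5,230+c[0]/4-.5) if cam=='top' else (165+c[1]/5-.5,265+c[0]/5-.5)
def W(p,f): 
    c,s=np.cos(p[2]),np.sin(p[2]); return (p[0]+c*f[0]-s*f[1],p[1]+s*f[0]+c*f[1],f[2])
def res(p):
    r=[]
    for cam,L in (('top',T+[((336,172),(0,0,184+p[3])),((42,198),(-66,90+180*np.cos(p[4]),45+180*np.sin(p[4])))]),('scene',S[:5]+[((438,224),(0,0,184+p[3])),((709,50),(-66,90+180*np.cos(p[4]),45+180*np.sin(p[4])))])):
        for c,f in L: r+=list(np.subtract(proj(cam,W(p,f)),px(cam,c)))
    return np.array(r)
s=least_squares(res,[540,0,-.15,10,2.1]); p=s.x
if __name__=='__main__':
    np.set_printoptions(precision=2,suppress=True)
    print(p, np.sqrt(np.diag(np.linalg.inv(s.jac.T@s.jac)))*0.5); print(s.fun.reshape(-1,2))
    def sres(q):
        r=[]
        for cam,L in (('top',[(367,409),(480,405),(488,544),(374,550)]),('scene',[(145,292),(257,230),(168,122),(58,182)])):
            fs=[(55,45,22),(55,-45,22),(-55,-45,22),(-55,45,22)] if cam=='top' else [(55,-45,22),(55,45,22),(-55,45,22),(-55,-45,22)]
            for c,f in zip(L,fs): r+=list(np.subtract(proj(cam,W(q,f)),px(cam,c)))
        return np.array(r)
    t=least_squares(sres,[400,-40,0]); q=t.x; print('slab',q); print(t.fun.reshape(-1,2))
    c,ss=np.cos(p[2]),np.sin(p[2]); d=q[:2]-p[:2]
    print('slab in fix',c*d[0]+ss*d[1],-ss*d[0]+c*d[1],q[2]-p[2])
    print('mouth',W(p,(-20,0,0)),'tip',W(p,(-66,90+180*np.cos(p[4]),45+180*np.sin(p[4]))))
    for n,rc,z in (('tub',(212,262),30),('jar',(155,367),50)): print(n,at_z('top',rc,z))
    print(camera_info('wrist')['tool_from_camera'])
E
python3 fit.py
```

```text
[658.34  10.76  -0.23   9.7    0.95] [0.4  0.41 0.   2.23 0.01]
[[-0.75 -1.19]
 [ 0.15  0.44]
 [-0.15  0.55]
 [ 0.57  1.03]
 [ 0.43 -1.56]
 [-0.52 -0.45]
 [-1.23 -1.03]
 [-0.69 -0.69]
 [-0.01  0.19]
 [-0.38 -1.07]
 [-0.44 -1.13]
 [-1.47  0.2 ]
 [ 1.16  0.24]
 [ 0.36 -1.41]
 [ 0.18 -0.51]
 [-0.12  0.25]]
slab [451.03 -58.31   0.05]
[[-0.46 -0.8 ]
 [-0.91 -0.25]
 [-0.31 -0.21]
 [-0.34 -0.73]
 [ 0.47 -1.18]
 [-0.46  0.04]
 [-0.69 -0.37]
 [-0.47 -1.38]]
slab in fix -185.66129341265813 -115.2108882232278 0.27974502280793956
mouth (np.float64(638.8791094853964), np.float64(15.388966188024822), 0) tip (np.float64(639.3161457990228), np.float64(215.79581219143287), np.float64(191.1612166456459))
tub [501.9  170.78  30.  ]
jar [ 676.08 -155.99   50.  ]
[[   0.     -0.95   -0.3    76.6 ]
 [   1.      0.      0.     -0.75]
 [  -0.     -0.3     0.95 -121.73]
 [   0.      0.      0.      1.  ]]
```

```bash
cat >> h.py <<'E'
def yaw(): 
    R=sense()['orientation']; return np.arctan2(R[1,0],R[0,0])
def plan(tgt,ty,op,n=None,step=45,p0=None,y0=None):
    p=np.array(sense()['ee_pos'] if p0 is None else p0,float); y=yaw() if y0 is None else y0
    tgt=np.array(tgt,float); dy=(ty-y+np.pi)%(2*np.pi)-np.pi
    n=n or int(max(np.ceil(np.linalg.norm(tgt-p)/step),np.ceil(abs(dy)/.14),1)); rows=[]
    for i in range(n):
        d=(tgt-p)/(n-i); c,s=np.cos(y),np.sin(y)
        t=[round(c*d[0]+s*d[1],1),round(s*d[0]-c*d[1],1),round(-d[2],1)]
        r=-round(((ty-y+np.pi)%(2*np.pi)-np.pi)/(n-i),3); rows.append([op,t,r])
        p=p+[c*t[0]+s*t[1],s*t[0]-c*t[1],-t[2]]; y-=r
    for i in range(0,n,5): print(rows[i:i+5])
    return p,y
E
python3 - <<'E'
from h import *
print(sense()['orientation'],yaw(),camera_info('wrist')['mtx'])
plan((570,0,300),2.91,1)
E
```

```text
[[-9.42811530e-01  3.33326296e-01  5.85240950e-07]
 [ 3.33326296e-01  9.42811529e-01  9.95368928e-06]
 [ 2.76605447e-06  9.57952921e-06 -1.00000000e+00]] 2.8017632080644943 [[313.84347482   0.         322.3999804 ]
 [  0.         313.84347482 195.99134121]
 [  0.           0.           1.        ]]
[[1, [np.float64(-35.8), np.float64(-24.0), np.float64(-3.1)], np.float64(-0.007)], [1, [np.float64(-35.7), np.float64(-24.3), np.float64(-3.1)], np.float64(-0.007)], [1, [np.float64(-35.5), np.float64(-24.5), np.float64(-3.1)], np.float64(-0.007)], [1, [np.float64(-35.3), np.float64(-24.7), np.float64(-3.1)], np.float64(-0.007)], [1, [np.float64(-35.1), np.float64(-25.0), np.float64(-3.1)], np.float64(-0.007)]]
[[1, [np.float64(-35.0), np.float64(-25.2), np.float64(-3.1)], np.float64(-0.007)], [1, [np.float64(-34.8), np.float64(-25.5), np.float64(-3.1)], np.float64(-0.007)], [1, [np.float64(-34.6), np.float64(-25.7), np.float64(-3.1)], np.float64(-0.007)], [1, [np.float64(-34.4), np.float64(-26.0), np.float64(-3.1)], np.float64(-0.007)], [1, [np.float64(-34.2), np.float64(-26.2), np.float64(-3.1)], np.float64(-0.008)]]
[[1, [np.float64(-34.0), np.float64(-26.5), np.float64(-3.1)], np.float64(-0.007)], [1, [np.float64(-33.9), np.float64(-26.7), np.float64(-3.2)], np.float64(-0.008)], [1, [np.float64(-33.7), np.float64(-27.0), np.float64(-3.1)], np.float64(-0.007)], [1, [np.float64(-33.4), np.float64(-27.2), np.float64(-3.2)], np.float64(-0.008)], [1, [np.float64(-33.3), np.float64(-27.5), np.float64(-3.1)], np.float64(-0.007)]]
```

>>> {"fn": "jog_arm", "kwargs": {"deltas": [[1, [-36, -24, -3], -0.007], [1, [-36, -24, -3], -0.007], [1, [-36, -24, -3], -0.007], [1, [-35, -25, -3], -0.007], [1, [-35, -25, -3], -0.007]]}}

```text
clock: 1.7
ee_pos: [313.6, 344.7, 268.6]
orientation: [[-0.954, 0.299, 0.0], [0.299, 0.954, 0.0], [-0.0, 0.0, -1.0]]
ft_force: [0.5, -0.6, 0.4]
grip_width: 0.999
grip_force: 0.0
```

>>> {"fn": "jog_arm", "kwargs": {"deltas": [[1, [-35, -25, -3], -0.007], [1, [-35, -25, -3], -0.007], [1, [-35, -26, -3], -0.007], [1, [-34, -26, -3], -0.007], [1, [-34, -26, -3], -0.007]]}}

```text
clock: 2.2
ee_pos: [442.8, 172.2, 283.7]
orientation: [[-0.964, 0.266, 0.001], [0.266, 0.964, 0.0], [-0.001, 0.0, -1.0]]
ft_force: [-0.2, 1.0, -0.4]
grip_width: 0.994
grip_force: 0.0
```

>>> {"fn": "jog_arm", "kwargs": {"deltas": [[1, [-34, -26, -3], -0.007], [1, [-34, -27, -3], -0.007], [1, [-34, -27, -3], -0.007], [1, [-33, -27, -3], -0.007], [1, [-33, -27, -3], -0.007]]}}

```text
clock: 2.7
ee_pos: [571.5, -0.1, 298.5]
orientation: [[-0.973, 0.233, 0.0], [0.233, 0.973, 0.0], [-0.0, 0.0, -1.0]]
ft_force: [0.9, 0.5, 0.3]
grip_width: 1.001
grip_force: 0.0
```

>>> {"fn": "jog_arm", "kwargs": {"deltas": [[1, [0, 0, 0], 0], [1, [0, 0, 0], 0]]}}

```text
clock: 2.9
ee_pos: [570.6, 0.9, 297.8]
orientation: [[-0.972, 0.234, -0.001], [0.234, 0.972, 0.001], [0.001, 0.0, -1.0]]
ft_force: [0.5, 0.3, 0.6]
grip_width: 0.997
grip_force: 0.0
```

```bash
cat >> h.py <<'E'
def wcam(s=None):
    s=s or sense(); c=camera_info('wrist'); T=np.eye(4); T[:3,:3]=s['orientation']; T[:3,3]=s['ee_pos']
    return np.array(c['mtx']),T@np.array(c['tool_from_camera'])
E
python3 - <<'E'
from h import *
s=sense(); print(s['clock'],s['ee_pos'],yaw(),s['joint_positions']); K,T=wcam(s); np.savez('w1.npz',K=K,T=T); save('wrist','w1.png')
E
```

```text
2.9 [570.6188468    0.86873095 297.79300379] 2.9049475335925377 [-1.28006366e-01  3.41426755e-01 -5.59582842e-02  1.17443511e+00
  3.73423096e-04  1.08638701e-01]
```

View pics/w1.png

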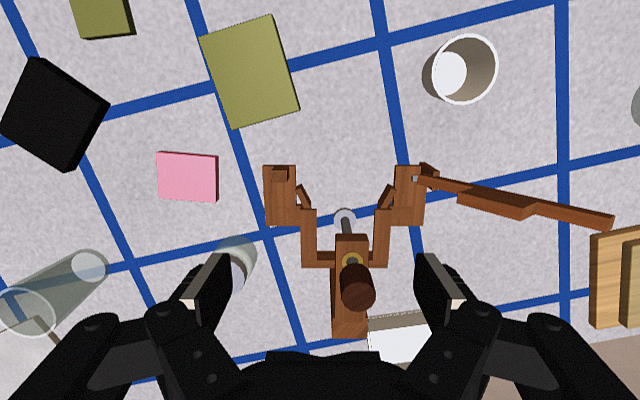

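The wrist view shows the fixture upright in the image (blocks at rows 165–226, knob top near (292,357), foot (217,344)), slab top at upper left, gate along (180..225, 420..610), tub (70,462). I'll do a combined fit.

```bash
cat > fit2.py <<'E'
from h import *
from scipy.optimize import least_squares
import sys
np.set_printoptions(precision=1,suppress=True)
z=np.load('w1.npz'); K,T=z['K'],z['T']; Ti=np.linalg.inv(T)
def pj(P): p=K@(Ti[:3,:3]@np.array(P)+Ti[:3,3]); return np.array([p[0]/p[2],p[1]/p[2]])
def W(p,f):
    c,s=np.cos(p[2]),np.sin(p[2]); return (p[0]+c*f[0]-s*f[1],p[1]+s*f[0]+c*f[1],f[2])
L=[((264,166),(-74,-111,10)),((266,226),(12,-111,10)),((397,165),(-74,67,10)),((424,222),(12,111,10)),((332,337),(99,-17,130)),((367,337),(99,17,130))]
def res(p): return np.concatenate([pj(W(p,f))-c for c,f in L]+[pj(W(p,(0,0,184+p[3])))-(357,293),pj(W(p,(0,0,p[3])))-(344,217)])
s=least_squares(res,[658,11,-.23,10]); print(s.x); print(s.fun.reshape(-1,2)); p=s.x
# slab
im=cv2.imread('pics/w1.png'); h=cv2.cvtColor(im,cv2.COLOR_BGR2HSV)
m=((h[...,0]>20)&(h[...,0]<45)&(h[...,1]>90)).astype(np.uint8); m[:,:180]=0; m[140:]=0; m[:,320:]=0
print(m.sum()); hull=cv2.convexHull(np.argwhere(m)[:,::-1].astype(np.int32))
ap=cv2.approxPolyDP(hull,3,True)[:,0]; print(ap.tolist())
C=[(200,37),(271,14),(298,109),(232,129)]
F=[(-55,-45,22),(-55,45,22),(55,45,22),(55,-45,22)]
t=least_squares(lambda q:np.concatenate([pj(W(q,f))-c for c,f in zip(C,F)]),[451,-58,.05]); q=t.x;print('slab',q);print(t.fun.reshape(-1,2))
c,ss=np.cos(p[2]),np.sin(p[2]); d=q[:2]-p[:2]; print('slab in fix',c*d[0]+ss*d[1],-ss*d[0]+c*d[1],q[2]-p[2])
E
python3 fit2.py
```

```text
[658.4  10.8  -0.2   5.1]
[[-2.3 -0.8]
 [-0.4 -0.8]
 [-1.1 -0.5]
 [-0.9  2.4]
 [ 3.2  0.6]
 [-1.7  0.5]
 [ 1.7  0.2]
 [ 0.2 -1.4]]
7432
[[299, 109], [232, 129], [198, 37], [270, 14]]
slab [451.4 -58.5   0. ]
[[-2.6 -0.7]
 [ 1.2 -1.4]
 [ 2.3  1.5]
 [-0.9  1.4]]
slab in fix -185.58465764101607 -114.98903927249141 0.26532932907876866
```

```bash
python3 - <<'E'
from h import *
p,y=plan((658.4,10.8,235),1.61,1); plan((658.4,10.8,176),1.61,1,p0=p,y0=y)
E
```

```text
[[1, [np.float64(-8.4), np.float64(2.9), np.float64(6.3)], np.float64(0.13)], [1, [np.float64(-7.9), np.float64(4.0), np.float64(6.3)], np.float64(0.13)], [1, [np.float64(-7.3), np.float64(5.0), np.float64(6.3)], np.float64(0.13)], [1, [np.float64(-6.6), np.float64(5.9), np.float64(6.3)], np.float64(0.129)], [1, [np.float64(-5.8), np.float64(6.7), np.float64(6.3)], np.float64(0.13)]]
[[1, [np.float64(-4.9), np.float64(7.4), np.float64(6.3)], np.float64(0.129)], [1, [np.float64(-3.9), np.float64(8.0), np.float64(6.3)], np.float64(0.13)], [1, [np.float64(-2.9), np.float64(8.4), np.float64(6.3)], np.float64(0.129)], [1, [np.float64(-1.7), np.float64(8.7), np.float64(6.3)], np.float64(0.13)], [1, [np.float64(-0.6), np.float64(8.9), np.float64(6.2)], np.float64(0.129)]]
[[1, [np.float64(-0.0), np.float64(0.0), np.float64(29.5)], np.float64(0.0)], [1, [np.float64(-0.0), np.float64(0.0), np.float64(29.5)], np.float64(0.0)]]
```

>>> {"fn": "jog_arm", "kwargs": {"deltas": [[1, [-8.4, 2.9, 6.3], 0.13], [1, [-7.9, 4, 6.3], 0.13], [1, [-7.3, 5, 6.3], 0.13], [1, [-6.6, 5.9, 6.3], 0.13], [1, [-5.8, 6.7, 6.3], 0.13]]}}

```text
clock: 3.45
ee_pos: [614.0, 8.0, 266.8]
orientation: [[-0.631, 0.776, -0.0], [0.776, 0.631, 0.0], [0.0, -0.0, -1.0]]
ft_force: [0.1, -0.0, -0.1]
grip_width: 0.999
grip_force: 0.0
```

>>> {"fn": "jog_arm", "kwargs": {"deltas": [[1, [-4.9, 7.4, 6.3], 0.13], [1, [-3.9, 8, 6.3], 0.13], [1, [-2.9, 8.4, 6.3], 0.13], [1, [-1.7, 8.7, 6.3], 0.13], [1, [-0.6, 8.9, 6.3], 0.13]]}}

```text
clock: 3.95
ee_pos: [658.2, 12.5, 235.3]
orientation: [[-0.033, 0.999, -0.001], [0.999, 0.033, 0.0], [0.0, -0.001, -1.0]]
ft_force: [-0.5, -0.7, 0.0]
grip_width: 1.001
grip_force: 0.0
```

>>> {"fn": "jog_arm", "kwargs": {"deltas": [[1, [0, 0, 0], 0], [1, [0, 0, 0], 0]]}}

```text
clock: 4.15
ee_pos: [658.0, 11.8, 235.3]
orientation: [[-0.04, 0.999, -0.001], [0.999, 0.04, 0.0], [0.0, -0.001, -1.0]]
ft_force: [-0.5, 0.1, 0.1]
grip_width: 1.002
grip_force: 0.0
```

```bash
python3 - <<'E'
from h import *
s=sense(); print(s['clock'],s['ee_pos'],yaw(),s['joint_positions'].round(2)); save('wrist','w2.png'); plan((658.4,10.8,176),1.61,1)
E
```

```text
4.15 [658.0088974   11.80812172 235.3464281 ] 1.6110821218036402 [-0.09  0.54  0.1   1.13  0.    1.44]
[[1, [np.float64(-0.4), np.float64(0.1), np.float64(29.8)], np.float64(0.0)], [1, [np.float64(-0.3), np.float64(0.1), np.float64(29.9)], np.float64(0.0)]]
```

View pics/w2.png

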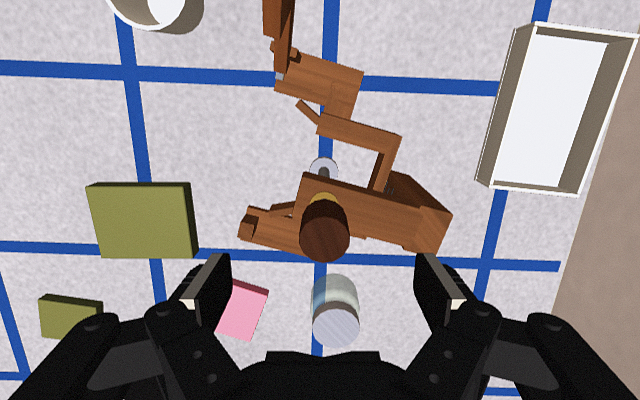

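The knob is centred between the pads (row 235, column 325). I'll lower, grip and lift.

>>> {"fn": "jog_arm", "kwargs": {"deltas": [[1, [0, 0, 30], 0], [1, [0, 0, 30], 0], [-1, [0, 0, 0], 0], [-1, [0, 0, 0], 0], [-1, [0, 0, 0], 0]], "grip_force": 50}}

```text
clock: 4.7
ee_pos: [659.9, 10.6, 177.5]
orientation: [[-0.037, 0.999, 0.003], [0.999, 0.037, -0.0], [-0.0, 0.003, -1.0]]
ft_force: [0.5, 0.1, 0.8]
grip_width: 0.515
grip_force: 0.0
```

>>> {"fn": "jog_arm", "kwargs": {"deltas": [[-1, [0, 0, 0], 0], [-1, [0, 0, 0], 0], [-1, [0, 0, 0], 0]]}}

```text
clock: 5.0
ee_pos: [659.0, 10.4, 176.4]
orientation: [[-0.036, 0.999, 0.001], [0.999, 0.036, -0.0], [-0.0, 0.001, -1.0]]
ft_force: [-3.9, -0.3, 3.0]
grip_width: 0.338
grip_force: 49.2
```

>>> {"fn": "jog_arm", "kwargs": {"deltas": [[-1, [0, 0, -9], 0], [-1, [0, 0, -9], 0], [-1, [0, 0, -9], 0], [-1, [0, 0, -9], 0], [-1, [0, 0, -9], 0]]}}

```text
clock: 5.5
ee_pos: [658.9, 10.5, 221.1]
orientation: [[-0.036, 0.999, 0.0], [0.999, 0.036, -0.0], [-0.0, 0.0, -1.0]]
ft_force: [0.7, -1.1, -3.7]
grip_width: 0.337
grip_force: 49.5
```

>>> {"fn": "jog_arm", "kwargs": {"deltas": [[-1, [0, 0, 0], 0], [-1, [0, 0, 0], 0]]}}

```text
clock: 5.7
ee_pos: [659.0, 10.5, 221.2]
orientation: [[-0.036, 0.999, 0.001], [0.999, 0.036, -0.0], [-0.0, 0.001, -1.0]]
ft_force: [-2.0, -1.3, 1.6]
grip_width: 0.337
grip_force: 50.2
```

```bash
python3 - <<'E'
from h import *
s=sense(); print(s['clock'],s['ee_pos'],s['ft_force'],s['grip_width']); print([ (q['point'],q['score']) for c in ['wrist'] for q in (snapshot(c) is not None and find_in(c,'gauge_knob'))])
E
```

```text
5.7 [658.98936677  10.45769895 221.22539549] [-2.04369798 -1.34824836  1.55821451] 0.33692818378512546
[([274.2, 322.0], 0.67)]
```

```bash
python3 - <<'E'
from h import *
print('start'); y=1.611; p=sense()['ee_pos']
p=p+[0,0,54]
a,y=plan((454,-134,250),1.61,0.2,p0=p,y0=y,step=48)
E
```

```text
start
[[0.2, [np.float64(-22.7), np.float64(-35.1), np.float64(4.1)], 0.0], [0.2, [np.float64(-22.7), np.float64(-35.1), np.float64(4.1)], 0.0], [0.2, [np.float64(-22.7), np.float64(-35.1), np.float64(4.1)], 0.0], [0.2, [np.float64(-22.7), np.float64(-35.1), np.float64(4.1)], 0.0], [0.2, [np.float64(-22.7), np.float64(-35.1), np.float64(4.1)], 0.0]]
[[0.2, [np.float64(-22.6), np.float64(-35.1), np.float64(4.2)], 0.001]]
```

>>> {"fn": "jog_arm", "kwargs": {"deltas": [[0.2, [0, 0, 0], 0], [0.2, [0, 0, 0], 0], [0.2, [0, 0, 0], 0], [0.2, [0, 0, -27], 0], [0.2, [0, 0, -27], 0]]}}

```text
clock: 6.3
ee_pos: [658.3, 10.7, 273.7]
orientation: [[-0.036, 0.999, -0.003], [0.999, 0.036, 0.0], [0.001, -0.003, -1.0]]
ft_force: [0.8, -0.0, 0.8]
grip_width: 0.602
grip_force: 0.0
```

>>> {"fn": "jog_arm", "kwargs": {"deltas": [[0.2, [-22.7, -35.1, 0], 0], [0.2, [-22.7, -35.1, 0], 0], [0.2, [-22.7, -35.1, 5], 0], [0.2, [-22.7, -35.1, 10], 0], [0.2, [-22.7, -35.1, 20], 0]]}}

```text
clock: 6.8
ee_pos: [487.3, -110.2, 240.2]
orientation: [[-0.037, 0.999, 0.004], [0.999, 0.037, -0.001], [-0.001, 0.004, -1.0]]
ft_force: [1.7, -0.6, -0.4]
grip_width: 0.601
grip_force: 0.0
```

>>> {"fn": "jog_arm", "kwargs": {"deltas": [[0.2, [-22.7, -35.1, 20], 0], [0.2, [0, 0, 45], 0], [0.2, [0, 0, 45], 0], [0.2, [0, 0, 30], 0], [0.2, [0, 0, 0], 0]]}}

```text
clock: 7.3
ee_pos: [450.3, -131.9, 96.0]
orientation: [[-0.036, 0.999, -0.007], [0.999, 0.036, 0.003], [0.003, -0.006, -1.0]]
ft_force: [-0.4, -0.7, -0.0]
grip_width: 0.6
grip_force: 0.0
```

```bash
python3 - <<'E'
from h import *
s=sense(); print(s['clock'],s['ee_pos'],yaw(),s['ft_force'],s['joint_positions'].round(2)); K,T=wcam(s); np.savez('w3.npz',K=K,T=T); save('wrist','w3.png'); save('top','top3.png')
E
```

```text
7.3 [ 450.34582485 -131.86020106   96.00100557] 1.606353071976331 [-0.39298518 -0.71561201 -0.03118876] [-0.44  0.36 -0.6   0.61  0.    1.09]
```

View pics/w3.png

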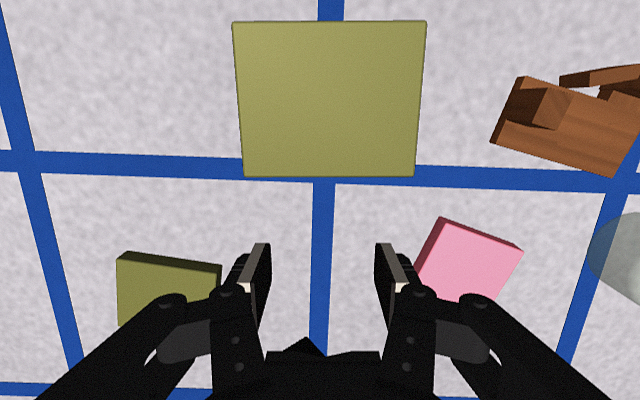

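```bash
cat > slabfit.py <<'E'
from h import *
from scipy.optimize import least_squares
FX=(658.4,10.8,-.23)
def W(p,f):
    c,s=np.cos(p[2]),np.sin(p[2]); return np.array((p[0]+c*f[0]-s*f[1],p[1]+s*f[0]+c*f[1],f[2]))
def slabfit(npz,C,F,q0):
    z=np.load(npz); K,T=z['K'],z['T']; Ti=np.linalg.inv(T)
    def pj(P): p=K@(Ti[:3,:3]@np.array(P)+Ti[:3,3]); return np.array([p[0]/p[2],p[1]/p[2]])
    t=least_squares(lambda q:np.concatenate([pj(W(q,f))-c for c,f in zip(C,F)]),q0); q=t.x
    c,ss=np.cos(FX[2]),np.sin(FX[2]); d=q[:2]-FX[:2]
    print('slab',q.round(3),'in fix',np.round([c*d[0]+ss*d[1],-ss*d[0]+c*d[1],q[2]-FX[2]],3),'res',t.fun.round(1)); return q
E
python3 - <<'E'
from slabfit import *
q=slabfit('w3.npz',[(232,22),(427,20),(415,177),(245,177)],[(-55,45,22),(55,45,22),(55,-45,22),(-55,-45,22)],[451,-58,.04])
# path: slab pose over k, gripper contact offset (0,-56)
N=16; e=np.array([477.2,53.2,-.23]); p=sense()['ee_pos']; y=yaw()
st=W(q,(0,-70,26)); p,y=plan(st,q[2]+np.pi/2,.2,p0=p,y0=y)
p,y=plan(W(q,(0,-56,26)),q[2]+np.pi/2,.2,n=2,p0=p,y0=y)
for k in range(1,N+1):
    f=k/N; g=min(1,f/.75); s=np.array([q[0]+(e[0]-q[0])*f,q[1]+(e[1]-q[1])*f,q[2]+(e[2]-q[2])*g])
    p,y=plan(W(s,(0,-56,26)),s[2]+np.pi/2,.2,n=1,p0=p,y0=y)
E
```

```text
slab [ 4.51772e+02 -5.98140e+01  4.30000e-02] in fix [-185.089 -115.861    0.273] res [-1.  -0.4  1.5 -0.3  0.4  0.2 -0.9  1.2]
[[0.2, [np.float64(1.6), np.float64(0.7), np.float64(36.8)], np.float64(-0.004)], [0.2, [np.float64(1.7), np.float64(0.8), np.float64(36.8)], np.float64(-0.003)]]
[[0.2, [np.float64(7.0), np.float64(-0.0), np.float64(0.0)], np.float64(-0.0)], [0.2, [np.float64(7.0), np.float64(-0.0), np.float64(0.0)], np.float64(-0.0)]]
[[0.2, [np.float64(7.0), np.float64(0.6), np.float64(0.0)], np.float64(0.023)]]
[[0.2, [np.float64(7.0), np.float64(0.5), np.float64(0.0)], np.float64(0.022)]]
[[0.2, [np.float64(7.1), np.float64(0.3), np.float64(0.0)], np.float64(0.023)]]
[[0.2, [np.float64(7.1), np.float64(0.1), np.float64(0.0)], np.float64(0.023)]]
[[0.2, [np.float64(7.2), np.float64(-0.0), np.float64(0.0)], np.float64(0.023)]]
[[0.2, [np.float64(7.2), np.float64(-0.2), np.float64(0.0)], np.float64(0.023)]]
[[0.2, [np.float64(7.1), np.float64(-0.4), np.float64(0.0)], np.float64(0.022)]]
[[0.2, [np.float64(7.3), np.float64(-0.5), np.float64(0.0)], np.float64(0.023)]]
[[0.2, [np.float64(7.2), np.float64(-0.7), np.float64(0.0)], np.float64(0.023)]]
[[0.2, [np.float64(7.2), np.float64(-0.8), np.float64(0.0)], np.float64(0.023)]]
[[0.2, [np.float64(7.3), np.float64(-1.0), np.float64(0.0)], np.float64(0.022)]]
[[0.2, [np.float64(7.2), np.float64(-1.2), np.float64(0.0)], np.float64(0.023)]]
[[0.2, [np.float64(7.3), np.float64(-0.1), np.float64(0.0)], np.float64(0.0)]]
[[0.2, [np.float64(7.2), np.float64(-0.0), np.float64(0.0)], np.float64(0.0)]]
[[0.2, [np.float64(7.3), np.float64(-0.1), np.float64(0.0)], np.float64(0.0)]]
[[0.2, [np.float64(7.2), np.float64(-0.0), np.float64(0.0)], np.float64(0.0)]]
```

>>> {"fn": "jog_arm", "kwargs": {"deltas": [[0.2, [2, 1, 35], 0], [0.2, [1, 1, 30], 0], [0.2, [0, 0, 5], 0], [0.2, [0, 0, 0], 0]]}}

```text
clock: 7.8
ee_pos: [455.9, -130.2, 30.2]
orientation: [[-0.036, 0.999, 0.0], [0.999, 0.036, -0.0], [-0.0, 0.0, -1.0]]
ft_force: [-0.2, -0.2, 0.3]
grip_width: 0.602
grip_force: 0.0
```

>>> {"fn": "jog_arm", "kwargs": {"deltas": [[0.2, [6, 0, 0], 0], [0.2, [7, 0, 0], 0], [0.2, [7, 0.6, 0], 0.023], [0.2, [7, 0.5, 0], 0.023], [0.2, [7, 0.3, 0], 0.023]]}}

```text
clock: 8.3
ee_pos: [456.8, -96.3, 30.8]
orientation: [[0.034, 0.999, 0.002], [0.999, -0.034, -0.003], [-0.003, 0.002, -1.0]]
ft_force: [-1.3, -2.8, 0.9]
grip_width: 0.605
grip_force: 1.2
```

>>> {"fn": "jog_arm", "kwargs": {"deltas": [[0.2, [7, 0, 4], 0.023], [0.2, [7, 0, 0], 0.023], [0.2, [7, -0.2, 0], 0.023], [0.2, [7, -0.4, 0], 0.023], [0.2, [7, -0.5, 0], 0.023]]}}

```text
clock: 8.8
ee_pos: [458.2, -60.8, 26.5]
orientation: [[0.148, 0.989, 0.002], [0.989, -0.148, -0.001], [-0.001, 0.002, -1.0]]
ft_force: [-0.6, -1.3, -0.5]
grip_width: 0.601
grip_force: 0.6
```

>>> {"fn": "jog_arm", "kwargs": {"deltas": [[0.2, [7, -0.7, 0], 0.023], [0.2, [7, -0.8, 0], 0.023], [0.2, [7, -1, 0], 0.023], [0.2, [7, -1.2, 0], 0.023], [0.2, [7, 0, 0], 0]]}}

```text
clock: 9.3
ee_pos: [461.1, -26.0, 26.5]
orientation: [[0.238, 0.971, 0.001], [0.971, -0.238, -0.002], [-0.002, 0.002, -1.0]]
ft_force: [-1.7, -2.9, 2.7]
grip_width: 0.604
grip_force: 1.7
```

```bash
cat >> slabfit.py <<'E'
def seg(npz,png):
    s=sense(); K,T=wcam(s); np.savez(npz,K=K,T=T); save('wrist',png); print(s['clock'],s['ee_pos'].round(1),round(yaw(),3),s['ft_force'].round(1))
    im=cv2.imread('pics/'+png); h=cv2.cvtColor(im,cv2.COLOR_BGR2HSV)
    m=((h[...,0]>20)&(h[...,0]<45)&(h[...,1]>90)&(h[...,2]>100)).astype(np.uint8); m=cv2.morphologyEx(m,cv2.MORPH_OPEN,np.ones((5,5)))
    n,l,st,_=cv2.connectedComponentsWithStats(m); i=1+np.argmax(st[1:,4])
    hull=cv2.convexHull(np.argwhere(l==i)[:,::-1].astype(np.int32)); print(st[i],cv2.approxPolyDP(hull,4,True)[:,0].tolist())
E
python3 - <<'E'
from slabfit import *
seg('w4.npz','w4.png')
p=sense()['ee_pos']; print('finger contact centre in fixture', np.round([np.cos(.23)*(p[0]-658.4)-np.sin(.23)*(p[1]-10.8), np.sin(.23)*(p[0]-658.4)+np.cos(.23)*(p[1]-10.8)],1))
E
```

```text
9.3 [461.1 -26.   26.5] 1.332 [-1.7 -2.9  2.7]
[  163    29   300   222 60463] [[462, 31], [435, 250], [193, 249], [163, 30]]
finger contact centre in fixture [-183.6  -79.8]
```

View pics/w4.png

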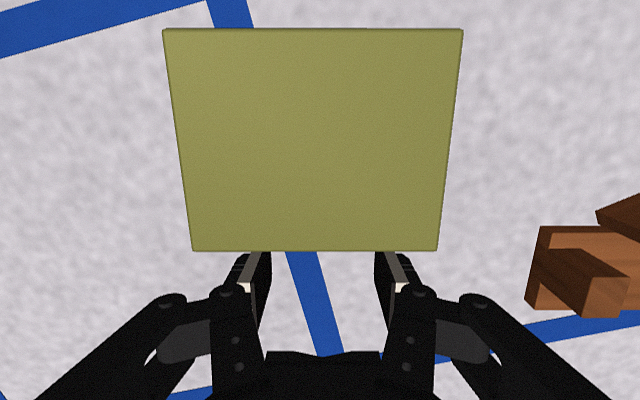

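The slab sits square against both fingers (rear edge at row 250).

```bash
python3 - <<'E'
from slabfit import *
q=slabfit('w4.npz',[(163,29),(463,30),(437,251),(192,250)],[(-55,45,22),(55,45,22),(55,-45,22),(-55,-45,22)],[470,30,-.23])
p=sense()['ee_pos'];y=yaw()
c,s=np.cos(q[2]),np.sin(q[2]); d=p[:2]-q[:2]; print('tool in slab',c*d[0]+s*d[1],-s*d[0]+c*d[1], 'yawdiff',y-q[2]-np.pi/2)
E
```

```text
slab [ 4.71238e+02  2.79310e+01 -2.42000e-01] in fix [-1.86139e+02 -2.59880e+01 -1.20000e-02] res [-2.5 -1.2  2.8 -1.   0.4  2.  -0.7  2.6]
tool in slab 3.2169486875047824 -53.73788151478075 yawdiff 0.003831581150952168
```

>>> {"fn": "jog_arm", "kwargs": {"deltas": [[0.2, [7, 0, 0], -0.003], [0.2, [7, 0, 0], -0.003], [0.2, [7, 0, 0], -0.003], [0.2, [5, 0, 0], 0], [0.2, [0, 0, 0], 0]]}}

```text
clock: 9.85
ee_pos: [466.9, 0.4, 25.2]
orientation: [[0.228, 0.974, 0.0], [0.974, -0.228, 0.002], [0.002, -0.0, -1.0]]
ft_force: [-0.6, 0.5, -0.2]
grip_width: 0.596
grip_force: 0.0
```

```bash
python3 - <<'E'
from slabfit import *
seg('w5.npz','w5.png')
c,s=np.cos(.23),np.sin(.23); p=sense()['ee_pos']; d=p[:2]-[658.4,10.8]; print(c*d[0]-s*d[1],s*d[0]+c*d[1])
# next: retreat -x tool 15, up to z 110, swing behind to fixture (-270,0), yaw 2.911
R=W(FX,(-270,0,115)); print(R)
E
```

```text
9.85 [4.669e+02 4.000e-01 2.520e+01] 1.341 [-0.6  0.5 -0.2]
[  162    28   303   224 61609] [[464, 30], [436, 251], [193, 251], [163, 29]]
-184.33551925541832 -54.02096262321514
[395.51007335  72.35393135 115.        ]
```

```bash
python3 - <<'E'
from slabfit import *
p=sense()['ee_pos'];y=yaw(); x=np.array([np.cos(y),np.sin(y),0])
p=p-15*x+[0,0,90]
p,y=plan(W(FX,(-270,0,110)),2.911,.2,p0=p,y0=y); plan(W(FX,(-270,0,25)),2.911,.2,p0=p,y0=y)
E
```

```text
[[0.2, [np.float64(5.8), np.float64(-7.1), np.float64(0.4)], np.float64(-0.131)], [0.2, [np.float64(6.6), np.float64(-6.3), np.float64(0.4)], np.float64(-0.131)], [0.2, [np.float64(7.4), np.float64(-5.4), np.float64(0.4)], np.float64(-0.131)], [0.2, [np.float64(8.0), np.float64(-4.4), np.float64(0.4)], np.float64(-0.131)], [0.2, [np.float64(8.6), np.float64(-3.3), np.float64(0.4)], np.float64(-0.131)]]
[[0.2, [np.float64(8.9), np.float64(-2.2), np.float64(0.4)], np.float64(-0.131)], [0.2, [np.float64(9.1), np.float64(-1.0), np.float64(0.4)], np.float64(-0.131)], [0.2, [np.float64(9.2), np.float64(0.2), np.float64(0.5)], np.float64(-0.131)], [0.2, [np.float64(9.1), np.float64(1.4), np.float64(0.4)], np.float64(-0.131)], [0.2, [np.float64(8.8), np.float64(2.6), np.float64(0.5)], np.float64(-0.13)]]
[[0.2, [np.float64(8.4), np.float64(3.7), np.float64(0.4)], np.float64(-0.131)], [0.2, [np.float64(7.8), np.float64(4.8), np.float64(0.5)], np.float64(-0.13)]]
[[0.2, [np.float64(-0.0), np.float64(0.0), np.float64(42.5)], np.float64(-0.0)], [0.2, [np.float64(-0.0), np.float64(0.0), np.float64(42.5)], np.float64(-0.0)]]
```

>>> {"fn": "jog_arm", "kwargs": {"deltas": [[0.2, [-15, 0, 0], 0], [0.2, [0, 0, -45], 0], [0.2, [0, 0, -45], 0]]}}

```text
clock: 10.2
ee_pos: [461.3, -14.9, 114.7]
orientation: [[0.23, 0.973, -0.005], [0.973, -0.23, 0.003], [0.001, -0.005, -1.0]]
ft_force: [1.1, -0.5, -0.1]
grip_width: 0.599
grip_force: 0.0
```

>>> {"fn": "jog_arm", "kwargs": {"deltas": [[0.2, [5.8, -7.1, 0], -0.131], [0.2, [6.6, -6.3, 0], -0.131], [0.2, [7.4, -5.4, 0], -0.131], [0.2, [8, -4.4, 0], -0.131], [0.2, [8.6, -3.3, 0], -0.131]]}}

```text
clock: 10.7
ee_pos: [434.5, 21.5, 115.0]
orientation: [[-0.416, 0.909, -0.001], [0.909, 0.416, 0.002], [0.002, -0.0, -1.0]]
ft_force: [0.7, 0.0, -0.1]
grip_width: 0.6
grip_force: 0.0
```

>>> {"fn": "jog_arm", "kwargs": {"deltas": [[0.2, [8.9, -2.2, 0], -0.131], [0.2, [9.1, -1, 0], -0.131], [0.2, [9.2, 0.2, 0], -0.131], [0.2, [9.1, 1.4, 0], -0.131], [0.2, [8.8, 2.6, 0], -0.13]]}}

```text
clock: 11.2
ee_pos: [406.2, 57.7, 115.0]
orientation: [[-0.884, 0.468, -0.001], [0.468, 0.884, 0.002], [0.002, 0.001, -1.0]]
ft_force: [0.3, -0.1, 0.4]
grip_width: 0.601
grip_force: 0.0
```

>>> {"fn": "jog_arm", "kwargs": {"deltas": [[0.2, [8.4, 3.7, 0], -0.131], [0.2, [7.8, 4.8, 0], -0.13], [0.2, [0, 0, 0], 0], [0.2, [0, 0, 0], 0]]}}

```text
clock: 11.6
ee_pos: [395.6, 71.6, 115.1]
orientation: [[-0.973, 0.232, -0.0], [0.232, 0.973, 0.001], [0.0, 0.0, -1.0]]
ft_force: [-0.2, -0.5, 0.0]
grip_width: 0.599
grip_force: 0.0
```

```bash
python3 - <<'E'
from slabfit import *
seg('w6.npz','w6.png'); 
import numpy as np
s=sense(); print(s['joint_positions'].round(2)); snapshot('top'); plan(W(FX,(-270,0,25)),2.911,.2,n=2)
c,ss=np.cos(.23),np.sin(.23)
a=save('top','top6.png'); a=a[:,:,::-1].copy(); h=cv2.cvtColor(a,cv2.COLOR_BGR2HSV); print(h[229,336])
E
```

```text
11.6 [395.6  71.6 115.1] 2.908 [-0.2 -0.5  0. ]
[  271   244   111   112 11400] [[379, 348], [328, 355], [276, 350], [271, 244], [374, 244]]
[-0.01  0.22 -0.75  0.6   0.    0.23]
[[0.2, [np.float64(0.3), np.float64(0.5), np.float64(45.1)], np.float64(-0.002)], [0.2, [np.float64(0.4), np.float64(0.4), np.float64(45.2)], np.float64(-0.001)]]
[107 189 136]
```

View pics/w6.png

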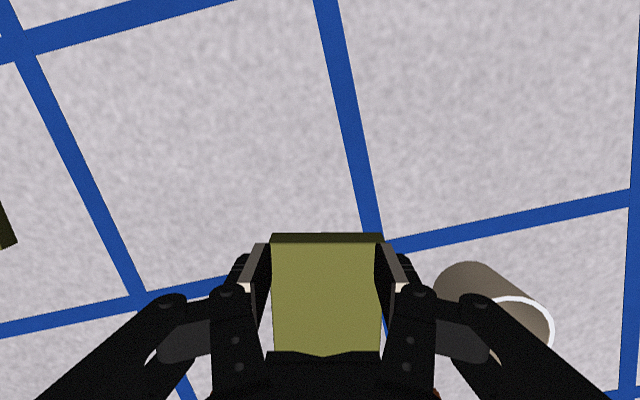

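The slab's rear face shows at rows 233–244, columns about 271–383, nearly centred between the fingers. I'll measure it exactly.

```bash
python3 - <<'E'
from slabfit import *
im=cv2.imread('pics/w6.png'); h=cv2.cvtColor(im,cv2.COLOR_BGR2HSV).astype(int)
z=np.load('w6.npz'); K,T=z['K'],z['T']
def hit(u,v,zz):
    d=T[:3,:3]@np.linalg.solve(K,[u,v,1.]); o=T[:3,3]; P=o+d*(zz-o[2])/d[2]; d=P[:2]-[658.4,10.8]
    return np.round([np.cos(.23)*d[0]-np.sin(.23)*d[1],np.sin(.23)*d[0]+np.cos(.23)*d[1]],1)
for v in (234,236,238,240,242,244):
    r=np.where((h[v,230:430,0]>18)&(h[v,230:430,0]<45)&(h[v,230:430,1]>120))[0]+230; print(v,r.min(),r.max(),im[v,268:274].tolist() if v==238 else '')
for u in (276,300,350,375): 
    col=im[225:250,u].astype(int).sum(1); print(u,225+np.argmin(np.diff(col)),225+np.argmax(np.diff(col[5:]))+5)
print(hit(271,244,22),hit(383,243,22),hit(272,233,0),hit(383,233,0))
E
```

```text
234 272 380 
236 271 381 
238 270 382 [[210, 200, 208], [195, 186, 192], [18, 37, 35], [14, 34, 36], [25, 44, 44], [21, 42, 41]]
240 270 383 
242 269 379 
244 272 372 
276 232 242
300 232 242
350 232 242
375 244 241
[-240.7  -40.3] [-241.2   44.1] [-239.8  -43. ] [-239.5   48.3]
```

>>> {"fn": "jog_arm", "kwargs": {"deltas": [[0.2, [0, 2, 44], -0.003], [0.2, [0, 0, 44], 0], [0.2, [0, 0, 1], 0], [0.2, [-6, 0, 0], 0], [0.2, [-6, 0, 0], 0]]}}

```text
clock: 12.25
ee_pos: [409.7, 70.5, 28.0]
orientation: [[-0.974, 0.227, 0.003], [0.227, 0.974, -0.0], [-0.002, 0.001, -1.0]]
ft_force: [0.1, -0.1, 1.0]
grip_width: 0.598
grip_force: 0.0
```

>>> {"fn": "jog_arm", "kwargs": {"deltas": [[0.2, [-8, 0, 0], 0], [0.2, [-8, 0, 0], 0], [0.2, [-8, 0, 0], 0], [0.2, [-8, 0, 0], 0], [0.2, [-8, 0, 0], 0]]}}

```text
clock: 12.75
ee_pos: [447.3, 61.5, 26.5]
orientation: [[-0.974, 0.227, -0.0], [0.227, 0.974, 0.0], [0.0, 0.0, -1.0]]
ft_force: [-3.6, 0.4, 2.0]
grip_width: 0.601
grip_force: 1.6
```

>>> {"fn": "jog_arm", "kwargs": {"deltas": [[0.2, [-8, 0, 0], 0], [0.2, [-8, 0, 0], 0], [0.2, [-8, 0, 0], 0], [0.2, [-8, 0, 0], 0], [0.2, [0, 0, 0], 0]]}}

```text
clock: 13.25
ee_pos: [480.4, 53.8, 26.5]
orientation: [[-0.974, 0.227, 0.003], [0.227, 0.974, -0.001], [-0.003, 0.0, -1.0]]
ft_force: [0.2, -0.3, -0.2]
grip_width: 0.597
grip_force: 0.0
```

```bash
python3 - <<'E'
from slabfit import *
seg('w7.npz','w7.png')
s=sense(); d=s['ee_pos'][:2]-[658.4,10.8]; print(np.cos(.23)*d[0]-np.sin(.23)*d[1],np.sin(.23)*d[0]+np.cos(.23)*d[1])
a=save('top','top7.png')[:,:,::-1]; b=save('scene','scene7.png')[:,:,::-1]
A=cv2.resize(a[120:240,250:370],(600,600),interpolation=cv2.INTER_CUBIC); cv2.imwrite('pics/c7.png',A)
E
```

```text
13.25 [480.4  53.8  26.5] 2.912 [ 0.2 -0.3 -0.2]
[ 258  296  130   61 6883] [[387, 334], [383, 350], [320, 356], [263, 350], [258, 330], [268, 296], [377, 296]]
-183.83426720604095 1.2948491366146015
```

View pics/w7.png

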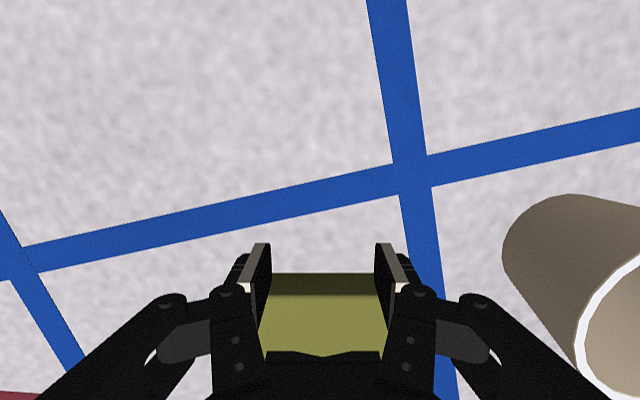

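>>> {"fn": "jog_arm", "kwargs": {"deltas": [[0.2, [-7, 0, 0], 0], [0.2, [-7, 0, 0], 0], [0.2, [-7, 0, 0], 0], [0.2, [-7, 0, 0], 0], [0.2, [-7, 0, 0], 0]]}}

```text
clock: 13.9
ee_pos: [512.3, 46.3, 26.2]
orientation: [[-0.974, 0.227, -0.001], [0.227, 0.974, 0.0], [0.001, 0.0, -1.0]]
ft_force: [-3.5, 0.3, 3.2]
grip_width: 0.6
grip_force: 1.6
```

>>> {"fn": "jog_arm", "kwargs": {"deltas": [[0.2, [-6, 0, 0], 0], [0.2, [-6, 0, 0], 0], [0.2, [-6, 0, 0], 0], [0.2, [-6, 0, 0], 0], [0.2, [-6, 0, 0], 0]]}}

```text
clock: 14.4
ee_pos: [541.8, 39.3, 26.2]
orientation: [[-0.974, 0.227, 0.0], [0.227, 0.974, -0.0], [-0.0, -0.0, -1.0]]
ft_force: [-0.7, -0.1, -1.1]
grip_width: 0.6
grip_force: 0.6
```

>>> {"fn": "jog_arm", "kwargs": {"deltas": [[0.2, [-6, 0, 0], 0], [0.2, [-6, 0, 0], 0], [0.2, [-6, 0, 0], 0], [0.2, [-6, 0, 0], 0], [0.2, [-6, 0, 0], 0]]}}

```text
clock: 14.9
ee_pos: [569.9, 32.6, 26.3]
orientation: [[-0.974, 0.227, -0.002], [0.227, 0.974, -0.0], [0.002, -0.001, -1.0]]
ft_force: [-4.7, -1.3, 3.4]
grip_width: 0.601
grip_force: 2.3
```

>>> {"fn": "jog_arm", "kwargs": {"deltas": [[0.2, [-5, 0, 0], 0], [0.2, [-5, 0, 0], 0], [0.2, [-4, 0, 0], 0], [0.2, [-3, 0, 0], 0], [0.2, [0, 0, 0], 0]]}}

```text
clock: 15.4
ee_pos: [588.1, 28.8, 26.3]
orientation: [[-0.974, 0.227, 0.002], [0.227, 0.974, 0.0], [-0.002, 0.0, -1.0]]
ft_force: [-1.6, -0.4, 0.1]
grip_width: 0.6
grip_force: 0.7
```

```bash
python3 - <<'E'
from slabfit import *
seg('w8.npz','w8.png')
s=sense(); d=s['ee_pos'][:2]-[658.4,10.8]; print(np.cos(.23)*d[0]-np.sin(.23)*d[1],np.sin(.23)*d[0]+np.cos(.23)*d[1])
E
```

```text
15.4 [588.1  28.8  26.3] 2.913 [-1.6 -0.4  0.1]
[ 258  296  130   61 6864] [[387, 334], [383, 350], [320, 356], [263, 350], [258, 330], [268, 296], [377, 297]]
-72.6323971814243 1.5618364160177727
```

>>> {"fn": "jog_arm", "kwargs": {"deltas": [[0.2, [-2, 0, 0], 0], [0.2, [-2, 0, 0], 0], [0.2, [-1, 0, 0], 0]]}}

```text
clock: 15.75
ee_pos: [591.2, 27.8, 26.3]
orientation: [[-0.974, 0.227, -0.001], [0.227, 0.974, -0.0], [0.001, -0.0, -1.0]]
ft_force: [-4.0, -0.9, 3.2]
grip_width: 0.599
grip_force: 2.2
```

>>> {"fn": "jog_arm", "kwargs": {"deltas": [[0.2, [-1, 0, 0], 0], [0.2, [-1, 0, 0], 0]]}}

```text
clock: 15.95
ee_pos: [593.5, 27.3, 26.3]
orientation: [[-0.974, 0.227, -0.001], [0.227, 0.974, -0.0], [0.001, -0.0, -1.0]]
ft_force: [-4.2, -0.7, 4.3]
grip_width: 0.603
grip_force: 2.2
```

>>> {"fn": "jog_arm", "kwargs": {"deltas": [[0.2, [-1, 0, 0], 0], [0.2, [-1, 0, 0], 0]]}}

```text
clock: 16.15
ee_pos: [594.9, 27.1, 26.2]
orientation: [[-0.974, 0.227, -0.002], [0.227, 0.974, 0.0], [0.002, -0.0, -1.0]]
ft_force: [-8.9, 0.4, 6.4]
grip_width: 0.599
grip_force: 4.2
```

Force is rising, so I'll keep going in 1 mm steps.

>>> {"fn": "jog_arm", "kwargs": {"deltas": [[0.2, [-1, 0, 0], 0], [0.2, [0, 0, 0], 0]]}}

```text
clock: 16.35
ee_pos: [594.9, 27.1, 26.1]
orientation: [[-0.974, 0.227, -0.004], [0.227, 0.974, 0.001], [0.004, -0.0, -1.0]]
ft_force: [-8.9, 1.4, 7.4]
grip_width: 0.606
grip_force: 4.5
```

>>> {"fn": "jog_arm", "kwargs": {"deltas": [[0.2, [-1, 0, 0], 0], [0.2, [0, 0, 0], 0]]}}

```text
clock: 16.55
ee_pos: [594.9, 27.0, 26.0]
orientation: [[-0.974, 0.227, -0.005], [0.227, 0.974, 0.001], [0.005, -0.0, -1.0]]
ft_force: [-11.3, 1.1, 8.9]
grip_width: 0.598
grip_force: 5.5
```

```bash
python3 - <<'E'
from slabfit import *
seg('w9.npz','w9.png')
s=sense(); d=s['ee_pos'][:2]-[658.4,10.8]; print(np.cos(.23)*d[0]-np.sin(.23)*d[1],np.sin(.23)*d[0]+np.cos(.23)*d[1])
E
```

```text
16.55 [594.9  27.   26. ] 2.913 [-11.3   1.1   8.9]
[ 258  296  130   61 6862] [[387, 334], [383, 350], [320, 356], [262, 350], [258, 330], [268, 296], [378, 298]]
-65.49200951430542 1.320753385498671
```

>>> {"fn": "jog_arm", "kwargs": {"deltas": [[0.2, [-2, 0, 0], 0], [0.2, [0, 0, 0], 0], [0.2, [0, 0, 0], 0]]}}

```text
clock: 16.9
ee_pos: [595.0, 26.9, 25.8]
orientation: [[-0.974, 0.227, -0.009], [0.227, 0.974, 0.001], [0.009, -0.001, -1.0]]
ft_force: [-14.6, 2.0, 12.9]
grip_width: 0.601
grip_force: 7.7
```

>>> {"fn": "jog_arm", "kwargs": {"deltas": [[0.2, [10, 0, 0], 0], [0.2, [15, 0, 0], 0], [0.2, [15, 0, 0], 0], [-1, [0, 0, -45], 0], [-1, [0, 0, -45], 0]]}}

```text
clock: 17.4
ee_pos: [560.6, 35.4, 116.3]
orientation: [[-0.974, 0.226, -0.0], [0.226, 0.974, 0.001], [0.0, 0.001, -1.0]]
ft_force: [2.4, -0.9, -1.1]
grip_width: 0.266
grip_force: 0.0
```

```bash
python3 - <<'E'
from slabfit import *
p=sense()['ee_pos']; 
p,y=plan(np.r_[p[:2],265],2.911,-1); p,y=plan(W(FX,(-74,255,265)),2.911,-1,p0=p,y0=y); plan(W(FX,(-74,255,180)),2.911,-1,p0=p,y0=y)
print([(c,q['point'],round(q['score'],2)) for c in ('top','scene') if snapshot(c) is not None for q in find_in(c,'slab')])
print(proj('top',W(FX,(0,0,22))),proj('scene',W(FX,(0,0,22))), proj('scene',W(FX,(-66,-90,45))), proj('scene',W(FX,(-66,90+180*.58,45+146))))
E
```

```text
[[-1, [np.float64(0.0), np.float64(0.0), np.float64(-37.2)], np.float64(0.001)], [-1, [np.float64(0.0), np.float64(0.0), np.float64(-37.2)], np.float64(0.0)], [-1, [np.float64(0.0), np.float64(0.0), np.float64(-37.1)], np.float64(0.001)], [-1, [np.float64(0.0), np.float64(0.0), np.float64(-37.2)], np.float64(0.0)]]
[[-1, [np.float64(-4.5), np.float64(42.2), np.float64(0.0)], np.float64(0.0)], [-1, [np.float64(-4.5), np.float64(42.2), np.float64(0.0)], np.float64(0.0)], [-1, [np.float64(-4.4), np.float64(42.2), np.float64(0.0)], np.float64(0.0)], [-1, [np.float64(-4.5), np.float64(42.2), np.float64(0.0)], np.float64(0.0)], [-1, [np.float64(-4.4), np.float64(42.3), np.float64(0.0)], np.float64(0.0)]]
[[-1, [np.float64(-4.5), np.float64(42.2), np.float64(0.0)], np.float64(0.0)]]
[[-1, [np.float64(0.0), np.float64(0.0), np.float64(42.5)], np.float64(0.0)], [-1, [np.float64(0.0), np.float64(0.0), np.float64(42.5)], np.float64(0.0)]]
[('top', [232.0, 416.4], 0.89), ('top', [264.5, 385.1], 0.67), ('top', [196.2, 374.3], 0.62), ('top', [148.7, 322.2], 0.47), ('scene', [243.2, 221.5], 0.82), ('scene', [243.2, 344.4], 0.78), ('scene', [246.2, 276.9], 0.72), ('scene', [201.1, 235.8], 0.54)]
(np.float64(162.47950440853842), np.float64(313.3287385147014)) (np.float64(242.07088618014745), np.float64(348.4585517023574)) (np.float64(228.7919932454227), np.float64(313.4444451858843)) (np.float64(174.3152070305966), np.float64(406.16793330336594))
```

>>> {"fn": "jog_arm", "kwargs": {"deltas": [[-1, [0, 0, -37], 0], [-1, [0, 0, -37], 0], [-1, [0, 0, -37], 0], [-1, [0, 0, -37], 0], [-1, [-4.5, 42, 0], 0]]}}

```text
clock: 18.1
ee_pos: [577.3, 72.1, 268.5]
orientation: [[-0.973, 0.232, 0.008], [0.232, 0.973, -0.001], [-0.008, 0.0, -1.0]]
ft_force: [0.9, -0.2, 0.0]
grip_width: -0.002
grip_force: 0.0
```

>>> {"fn": "jog_arm", "kwargs": {"deltas": [[-1, [-4.5, 42, 0], 0], [-1, [-4.5, 42, 0], 0], [-1, [-4.5, 42, 0], 0], [-1, [-4.5, 42, 0], 0], [-1, [-4.5, 42, 0], 0]]}}

```text
clock: 18.6
ee_pos: [644.6, 276.2, 262.1]
orientation: [[-0.974, 0.227, -0.001], [0.227, 0.974, -0.0], [0.001, -0.0, -1.0]]
ft_force: [1.1, -0.2, 0.1]
grip_width: 0.0
grip_force: 0.0
```

>>> {"fn": "jog_arm", "kwargs": {"deltas": [[-1, [0, 0, 42], 0], [-1, [0, 0, 42], 0], [-1, [0, 0, 0], 0], [-1, [0, 0, 0], 0]]}}

```text
clock: 19.0
ee_pos: [643.4, 274.1, 178.7]
orientation: [[-0.974, 0.227, -0.003], [0.227, 0.974, -0.001], [0.003, -0.002, -1.0]]
ft_force: [-0.5, 0.3, 1.0]
grip_width: -0.001
grip_force: 0.0
```

```bash
cat >> slabfit.py <<'E'
def st():
    s=sense(); d=s['ee_pos'][:2]-[658.4,10.8]; print('t',s['clock'],'fix',(np.cos(.23)*d[0]-np.sin(.23)*d[1]).round(1),(np.sin(.23)*d[0]+np.cos(.23)*d[1]).round(1),s['ee_pos'][2].round(1),s['ft_force'].round(1),yaw().round(3))
E
python3 - <<'E'
from slabfit import *
st()
print([(c,q['point'],round(q['score'],2)) for c in ('top','scene') if snapshot(c) is not None for q in find_in(c,'gate_tip')])
E
```

```text
t 19.0 fix -74.6 253.0 178.7 [-0.5  0.3  1. ] 2.913
[('top', [166.9, 260.6], 0.52), ('scene', [190.2, 385.7], 0.76)]
```

>>> {"fn": "jog_arm", "kwargs": {"deltas": [[-1, [0, -15, 0], 0], [-1, [0, -15, 0], 0], [-1, [0, -12, 0], 0], [-1, [0, -12, 0], 0], [-1, [0, -12, 0], 0]]}}

```text
clock: 19.7
ee_pos: [631.3, 214.7, 186.1]
orientation: [[-0.974, 0.225, 0.008], [0.225, 0.974, 0.013], [-0.005, 0.015, -1.0]]
ft_force: [-7.5, 21.4, 35.9]
grip_width: 0.003
grip_force: 20.6
```

>>> {"fn": "jog_arm", "kwargs": {"deltas": [[-1, [0, -12, 0], 0], [-1, [0, -12, 0], 0], [-1, [0, -12, 0], 0], [-1, [0, -12, 0], 0], [-1, [0, -12, 0], 0]]}}

```text
clock: 20.2
ee_pos: [620.8, 164.7, 202.7]
orientation: [[-0.976, 0.218, 0.026], [0.219, 0.975, 0.028], [-0.02, 0.033, -0.999]]
ft_force: [-37.8, 32.5, 109.0]
grip_width: -0.002
grip_force: 57.1
```

Too much upward force: the bar's tip is caught under the gripper, so I'm backing off upward.

>>> {"fn": "jog_arm", "kwargs": {"deltas": [[-1, [0, 4, -15], 0], [-1, [0, 8, -5], 0], [-1, [0, 20, 0], 0], [-1, [0, 30, 0], 0], [-1, [0, 20, 0], 0]]}}

```text
clock: 20.7
ee_pos: [634.1, 232.1, 199.5]
orientation: [[-0.974, 0.227, -0.001], [0.227, 0.974, -0.0], [0.001, -0.0, -1.0]]
ft_force: [-0.5, -0.0, -0.5]
grip_width: -0.002
grip_force: 0.0
```

```bash
python3 - <<'E'
from slabfit import *
st()
print([(c,t,q['point'],round(q['score'],2)) for c in ('top','scene') if snapshot(c) is not None for t in ('gate_tip','slab') for q in find_in(c,t)])
import numpy as np
cv2.imwrite('pics/s10.png',snapshot('scene')[:,:,::-1])
for g in (2.2,1.9,1.57,1.2): print(g,proj('scene',W(FX,(-66,90-180*np.cos(g),45+180*np.sin(g)))),proj('top',W(FX,(-66,90-180*np.cos(g),45+180*np.sin(g)))))
E
```

```text
t 20.7 fix -74.1 210.0 199.5 [-0.5 -0.  -0.5] 2.913
[('top', 'gate_tip', [169.3, 274.6], 0.67), ('top', 'gate_tip', [168.5, 311.6], 0.38), ('top', 'slab', [165.6, 310.2], 0.87), ('top', 'slab', [264.7, 383.2], 0.84), ('top', 'slab', [231.2, 417.8], 0.77), ('top', 'slab', [196.0, 374.9], 0.56), ('top', 'slab', [166.0, 316.3], 0.31), ('scene', 'gate_tip', [188.6, 373.6], 0.59), ('scene', 'slab', [200.3, 237.7], 0.81), ('scene', 'slab', [246.7, 277.1], 0.81), ('scene', 'slab', [242.7, 345.6], 0.61), ('scene', 'slab', [243.8, 221.4], 0.56)]
2.2 (np.float64(174.289073160927), np.float64(406.62168408236)) (np.float64(159.21404713680522), np.float64(239.93501670833322))
1.9 (np.float64(172.77192077458935), np.float64(392.71686546294234)) (np.float64(161.37195785691168), np.float64(255.28462257043904))
1.57 (np.float64(175.74430380379624), np.float64(373.8887773728589)) (np.float64(165.41325404205378), np.float64(275.4552293595755))
1.2 (np.float64(184.5563597651303), np.float64(351.60991965087976)) (np.float64(171.33654110051867), np.float64(298.6610627848375))
```

>>> {"fn": "jog_arm", "kwargs": {"deltas": [[-1, [0, 30, 0], 0], [-1, [0, 20, 0], 0], [-1, [0, 0, 0], 0], [-1, [0, 0, 0], 0], [-1, [0, 0, 0], 0]]}}

```text
clock: 21.55
ee_pos: [645.3, 278.9, 200.2]
orientation: [[-0.974, 0.228, -0.001], [0.228, 0.974, -0.001], [0.0, -0.001, -1.0]]
ft_force: [-0.6, 0.1, 0.2]
grip_width: 0.0
grip_force: 0.0
```

```bash
cat > gate.py <<'E'
from slabfit import *
def bar(g,r,x=-66): return W(FX,(x,90-r*np.cos(g),45+r*np.sin(g)))
def gate():
    out={}
    for cam in ('scene','top'):
        im=snapshot(cam)[:,:,::-1].copy(); ref=cv2.imread('pics/%s1.png'%cam)
        cv2.imwrite('pics/g_%s.png'%cam,im); h=cv2.cvtColor(im,cv2.COLOR_BGR2HSV).astype(int)
        m=((h[...,0]>=4)&(h[...,0]<=14)&(h[...,1]>110)&(h[...,2]>30))
        sc=[]
        for g in np.arange(-0.05,2.25,.05):
            pts=[proj(cam,bar(g,r)) for r in np.arange(25,178,4)]
            sc.append((round(np.mean([m[int(round(a)),int(round(b))] for a,b in pts]),2),round(g,2)))
        print(cam,sorted(sc)[::-1][:8],[(q['point'],round(q['score'],2)) for q in find_in(cam,'gate_tip')])
if __name__=='__main__':
    st(); gate()
    for g in (2.2,1.9,1.57,1.2): print(g,np.round([proj('scene',bar(g,100)),proj('top',bar(g,100))],0).tolist())
E
python3 gate.py
```

```text
t 21.55 fix -73.8 258.1 200.2 [-0.6  0.1  0.2] 2.912
scene [(np.float64(0.77), np.float64(2.2)), (np.float64(0.64), np.float64(2.15)), (np.float64(0.51), np.float64(2.05)), (np.float64(0.51), np.float64(2.0)), (np.float64(0.46), np.float64(2.1)), (np.float64(0.41), np.float64(1.95)), (np.float64(0.36), np.float64(1.9)), (np.float64(0.26), np.float64(1.85))] [([189.3, 387.7], 0.67), ([242.5, 346.5], 0.23)]
top [(np.float64(0.92), np.float64(2.2)), (np.float64(0.9), np.float64(2.15)), (np.float64(0.79), np.float64(2.1)), (np.float64(0.72), np.float64(1.35)), (np.float64(0.67), np.float64(1.55)), (np.float64(0.64), np.float64(2.05)), (np.float64(0.62), np.float64(2.0)), (np.float64(0.62), np.float64(1.95))] [([167.0, 261.3], 0.6)]
2.2 [[192.0, 389.0], [167.0, 259.0]]
1.9 [[192.0, 381.0], [168.0, 267.0]]
1.57 [[193.0, 371.0], [170.0, 278.0]]
1.2 [[198.0, 359.0], [173.0, 290.0]]
```

>>> {"fn": "jog_arm", "kwargs": {"deltas": [[-1, [0, 15, 0], 0], [-1, [0, 0, 50], 0], [-1, [0, 0, 50], 0], [-1, [0, -10, 0], 0], [-1, [0, -10, 0], 0]]}}

```text
clock: 22.25
ee_pos: [643.4, 274.3, 99.9]
orientation: [[-0.974, 0.227, -0.002], [0.227, 0.974, -0.001], [0.002, -0.002, -1.0]]
ft_force: [-0.2, 0.6, 0.9]
grip_width: 0.004
grip_force: 0.0
```

>>> {"fn": "jog_arm", "kwargs": {"deltas": [[-1, [0, -10, 0], 0], [-1, [0, -10, 0], 0], [-1, [0, -10, 0], 0]]}}

```text
clock: 22.55
ee_pos: [639.0, 245.3, 103.0]
orientation: [[-0.974, 0.227, 0.004], [0.227, 0.974, 0.001], [-0.004, 0.002, -1.0]]
ft_force: [-0.5, 0.7, 0.0]
grip_width: -0.003
grip_force: 0.0
```

>>> {"fn": "jog_arm", "kwargs": {"deltas": [[-1, [0, -10, 0], 0], [-1, [0, -10, 0], 0]]}}

```text
clock: 22.75
ee_pos: [633.2, 225.8, 101.2]
orientation: [[-0.974, 0.227, 0.001], [0.227, 0.974, 0.0], [-0.001, 0.001, -1.0]]
ft_force: [-0.8, 0.2, 0.2]
grip_width: -0.002
grip_force: 0.0
```

>>> {"fn": "jog_arm", "kwargs": {"deltas": [[-1, [0, -8, 0], 0], [-1, [0, -8, 0], 0]]}}

```text
clock: 22.95
ee_pos: [629.2, 210.3, 100.3]
orientation: [[-0.974, 0.227, -0.0], [0.227, 0.974, -0.0], [-0.0, -0.0, -1.0]]
ft_force: [1.4, 0.6, 0.9]
grip_width: 0.001
grip_force: 0.0
```

```bash
python3 gate.py
```

```text
t 22.95 fix -73.9 187.6 100.3 [1.4 0.6 0.9] 2.913
scene [(np.float64(0.85), np.float64(1.8)), (np.float64(0.69), np.float64(1.85)), (np.float64(0.51), np.float64(1.75)), (np.float64(0.51), np.float64(1.65)), (np.float64(0.46), np.float64(1.7)), (np.float64(0.44), np.float64(1.9)), (np.float64(0.38), np.float64(1.6)), (np.float64(0.38), np.float64(1.5))] [([191.7, 372.1], 0.55)]
top [(np.float64(0.97), np.float64(1.8)), (np.float64(0.9), np.float64(1.75)), (np.float64(0.87), np.float64(1.5)), (np.float64(0.85), np.float64(1.45)), (np.float64(0.74), np.float64(1.4)), (np.float64(0.64), np.float64(1.85)), (np.float64(0.64), np.float64(1.3)), (np.float64(0.62), np.float64(1.55))] [([169.5, 273.9], 0.5)]
2.2 [[192.0, 389.0], [167.0, 259.0]]
1.9 [[192.0, 381.0], [168.0, 267.0]]
1.57 [[193.0, 371.0], [170.0, 278.0]]
1.2 [[198.0, 359.0], [173.0, 290.0]]
```

>>> {"fn": "jog_arm", "kwargs": {"deltas": [[-1, [0, -9, 0], 0], [-1, [0, -9, 0], 0], [-1, [0, -9, 0], 0], [-1, [0, -9, 0], 0], [-1, [0, -9, 0], 0]]}}

```text
clock: 23.65
ee_pos: [619.0, 166.2, 100.3]
orientation: [[-0.974, 0.227, -0.0], [0.227, 0.974, -0.0], [0.0, -0.0, -1.0]]
ft_force: [-0.0, -0.5, 0.0]
grip_width: -0.002
grip_force: 0.0
```

>>> {"fn": "jog_arm", "kwargs": {"deltas": [[-1, [0, -8, 0], 0], [-1, [0, -8, 0], 0], [-1, [0, -8, 0], 0], [-1, [0, -8, 0], 0]]}}

```text
clock: 24.05
ee_pos: [611.8, 135.4, 100.3]
orientation: [[-0.974, 0.227, 0.0], [0.227, 0.974, -0.0], [-0.0, -0.0, -1.0]]
ft_force: [0.4, 0.8, -0.3]
grip_width: -0.001
grip_force: 0.0
```

```bash
python3 gate.py
```

```text
t 24.05 fix -73.8 110.7 100.3 [ 0.4  0.8 -0.3] 2.913
scene [(np.float64(0.64), np.float64(1.0)), (np.float64(0.62), np.float64(1.05)), (np.float64(0.36), np.float64(1.1)), (np.float64(0.23), np.float64(1.15)), (np.float64(0.18), np.float64(0.9)), (np.float64(0.15), np.float64(0.95)), (np.float64(0.15), np.float64(0.75)), (np.float64(0.15), np.float64(-0.05))] [([201.6, 347.2], 0.66)]
top [(np.float64(0.33), np.float64(0.5)), (np.float64(0.31), np.float64(0.55)), (np.float64(0.28), np.float64(0.45)), (np.float64(0.28), np.float64(0.4)), (np.float64(0.21), np.float64(1.45)), (np.float64(0.21), np.float64(1.4)), (np.float64(0.21), np.float64(1.35)), (np.float64(0.21), np.float64(0.6))] [([181.0, 306.0], 0.51), ([164.3, 312.9], 0.41)]
2.2 [[192.0, 389.0], [167.0, 259.0]]
1.9 [[192.0, 381.0], [168.0, 267.0]]
1.57 [[193.0, 371.0], [170.0, 278.0]]
1.2 [[198.0, 359.0], [173.0, 290.0]]
```

>>> {"fn": "jog_arm", "kwargs": {"deltas": [[-1, [0, 10, 0], 0], [-1, [0, 15, 0], 0], [-1, [0, 20, 0], 0], [-1, [0, 0, 0], 0], [-1, [0, 0, 0], 0]]}}

```text
clock: 24.75
ee_pos: [622.1, 181.6, 100.1]
orientation: [[-0.974, 0.225, -0.0], [0.225, 0.974, -0.0], [-0.0, -0.0, -1.0]]
ft_force: [0.8, -1.0, -0.4]
grip_width: 0.001
grip_force: 0.0
```

>>> {"fn": "jog_arm", "kwargs": {"deltas": [[-1, [0, 15, 0], 0], [-1, [0, 15, 0], 0], [-1, [0, 0, -45], 0], [-1, [0, 0, -45], 0], [-1, [0, 0, -45], 0]]}}

```text
clock: 25.25
ee_pos: [628.8, 210.3, 236.6]
orientation: [[-0.974, 0.226, -0.001], [0.226, 0.974, 0.0], [0.001, 0.0, -1.0]]
ft_force: [0.2, 0.6, -0.4]
grip_width: 0.002
grip_force: 0.0
```

```bash
python3 gate.py
```

```text
t 25.25 fix -74.3 187.4 236.6 [ 0.2  0.6 -0.4] 2.913
scene [(np.float64(0.85), np.float64(0.05)), (np.float64(0.85), np.float64(0.0)), (np.float64(0.74), np.float64(-0.05)), (np.float64(0.38), np.float64(0.1)), (np.float64(0.21), np.float64(0.15)), (np.float64(0.13), np.float64(0.2)), (np.float64(0.1), np.float64(1.1)), (np.float64(0.08), np.float64(1.0))] []
top [(np.float64(0.77), np.float64(1.4)), (np.float64(0.56), np.float64(1.35)), (np.float64(0.46), np.float64(1.3)), (np.float64(0.46), np.float64(-0.05)), (np.float64(0.38), np.float64(0.0)), (np.float64(0.31), np.float64(0.05)), (np.float64(0.28), np.float64(0.1)), (np.float64(0.26), np.float64(1.5))] [([184.7, 311.9], 0.82)]
2.2 [[192.0, 389.0], [167.0, 259.0]]
1.9 [[192.0, 381.0], [168.0, 267.0]]
1.57 [[193.0, 371.0], [170.0, 278.0]]
1.2 [[198.0, 359.0], [173.0, 290.0]]
```

```bash
python3 - <<'E'
from slabfit import *
p=sense()['ee_pos']; p=p+[0,0,44]
plan((658.8,10.6,280),2.911,-1,p0=p,y0=yaw())
for c in ('scene','top'): snapshot(c); print(c,[(q['point'],round(q['score'],2)) for q in find_in(c,'gauge_knob')])
print([(z,np.round(proj('scene',W(FX,(0,0,z))),1),np.round(proj('top',W(FX,(0,0,z))),1)) for z in (172,189,205,220,236)])
E
```

```text
[[-1, [np.float64(-14.7), np.float64(-37.6), np.float64(0.2)], np.float64(0.0)], [-1, [np.float64(-14.6), np.float64(-37.6), np.float64(0.2)], np.float64(0.001)], [-1, [np.float64(-14.7), np.float64(-37.6), np.float64(0.2)], np.float64(0.0)], [-1, [np.float64(-14.7), np.float64(-37.5), np.float64(0.2)], np.float64(0.001)], [-1, [np.float64(-14.7), np.float64(-37.5), np.float64(0.2)], np.float64(0.0)]]
scene [([208.2, 350.0], 0.64)]
top [([151.8, 313.3], 0.43)]
[(172, array([214.1, 351.2]), array([153.3, 312.9])), (189, array([210.5, 351.5]), array([152.1, 312.8])), (205, array([207. , 351.9]), array([151. , 312.7])), (220, array([203.7, 352.2]), array([149.9, 312.7])), (236, array([200.1, 352.5]), array([148.8, 312.6]))]
```

>>> {"fn": "jog_arm", "kwargs": {"deltas": [[-1, [0, 0, -44], 0], [-1, [-14.7, -37.6, 0], 0], [-1, [-14.7, -37.6, 0], 0], [-1, [-14.7, -37.6, 0], 0], [-1, [-14.7, -37.6, 0], 0]]}}

```text
clock: 26.15
ee_pos: [651.6, 48.0, 277.8]
orientation: [[-0.974, 0.227, -0.002], [0.227, 0.974, 0.0], [0.002, -0.0, -1.0]]
ft_force: [0.5, -0.0, 0.8]
grip_width: -0.002
grip_force: 0.0
```

>>> {"fn": "jog_arm", "kwargs": {"deltas": [[-1, [-14.7, -37.5, 0], 0], [-1, [0, 0, 0], 0], [-1, [0, 0, 7], 0], [-1, [0, 0, 4], 0], [-1, [0, 0, 3], 0]]}}

```text
clock: 26.65
ee_pos: [657.3, 10.9, 264.0]
orientation: [[-0.974, 0.225, -0.002], [0.225, 0.974, 0.0], [0.002, -0.0, -1.0]]
ft_force: [-1.1, -0.9, -0.3]
grip_width: -0.0
grip_force: 0.0
```

>>> {"fn": "jog_arm", "kwargs": {"deltas": [[-1, [0, 0, 3], 0], [-1, [0, 0, 3], 0], [-1, [0, 0, 3], 0]]}}

```text
clock: 26.95
ee_pos: [657.9, 10.2, 256.3]
orientation: [[-0.974, 0.226, 0.0], [0.226, 0.974, 0.0], [-0.0, 0.0, -1.0]]
ft_force: [-0.7, 1.6, 1.6]
grip_width: -0.001
grip_force: 1.1
```

```bash
python3 -c "
from slabfit import *
st()"
```

```text
t 26.95 fix -0.3 -0.7 256.3 [-0.7  1.6  1.6] 2.914
```

>>> {"fn": "jog_arm", "kwargs": {"deltas": [[-1, [0, 0, 3], 0], [-1, [0, 0, 3], 0], [-1, [0, 0, 3], 0], [-1, [0, 0, 3], 0], [-1, [0, 0, 3], 0]]}}

```text
clock: 27.45
ee_pos: [658.1, 9.5, 241.2]
orientation: [[-0.974, 0.227, 0.0], [0.227, 0.974, 0.0], [-0.0, 0.0, -1.0]]
ft_force: [-0.8, 2.3, 2.5]
grip_width: -0.005
grip_force: 1.2
```

>>> {"fn": "jog_arm", "kwargs": {"deltas": [[-1, [0, 0, 2], 0], [-1, [0, 0, 2], 0], [-1, [0, 0, 2], 0]]}}

```text
clock: 27.75
ee_pos: [658.1, 9.5, 235.2]
orientation: [[-0.974, 0.227, 0.0], [0.227, 0.974, 0.0], [-0.0, 0.0, -1.0]]
ft_force: [-0.8, 1.9, 2.9]
grip_width: -0.002
grip_force: 1.2
```

>>> {"fn": "jog_arm", "kwargs": {"deltas": [[-1, [0, 0, 1], 0], [-1, [0, 0, 1], 0]]}}

```text
clock: 27.95
ee_pos: [658.1, 9.4, 233.3]
orientation: [[-0.974, 0.227, 0.0], [0.227, 0.974, -0.0], [-0.0, 0.0, -1.0]]
ft_force: [1.8, 1.8, 3.1]
grip_width: -0.002
grip_force: 1.2
```

>>> {"fn": "jog_arm", "kwargs": {"deltas": [[-1, [0, 0, 1], 0], [-1, [0, 0, 1], 0]]}}

```text
clock: 28.15
ee_pos: [658.1, 9.4, 231.3]
orientation: [[-0.974, 0.227, 0.0], [0.227, 0.974, -0.0], [-0.0, 0.0, -1.0]]
ft_force: [1.2, 1.9, 2.9]
grip_width: -0.002
grip_force: 1.2
```

>>> {"fn": "jog_arm", "kwargs": {"deltas": [[-1, [0, 0, 1], 0], [-1, [0, 0, 0.5], 0]]}}

```text
clock: 28.35
ee_pos: [658.0, 9.4, 229.7]
orientation: [[-0.974, 0.227, 0.0], [0.227, 0.974, -0.0], [-0.0, -0.0, -1.0]]
ft_force: [1.3, 0.8, 2.6]
grip_width: -0.001
grip_force: 1.2
```

>>> {"fn": "jog_arm", "kwargs": {"deltas": [[-1, [0, 0, 0.5], 0], [-1, [0, 0, 0.5], 0]]}}

```text
clock: 28.55
ee_pos: [658.0, 9.3, 228.8]
orientation: [[-0.974, 0.227, 0.0], [0.227, 0.974, -0.0], [-0.0, -0.0, -1.0]]
ft_force: [0.6, 1.7, 1.8]
grip_width: 0.004
grip_force: 1.2
```

>>> {"fn": "jog_arm", "kwargs": {"deltas": [[-1, [0, 0, 0.5], 0], [-1, [0, 0, 0.5], 0]]}}

```text
clock: 28.75
ee_pos: [658.0, 9.4, 228.1]
orientation: [[-0.974, 0.227, 0.0], [0.227, 0.974, -0.0], [-0.0, -0.0, -1.0]]
ft_force: [1.0, 2.0, 6.4]
grip_width: 0.006
grip_force: 3.0
```

>>> {"fn": "jog_arm", "kwargs": {"deltas": [[-1, [0, 0, 0.5], 0], [-1, [0, 0, 0], 0]]}}

```text
clock: 28.95
ee_pos: [658.0, 9.3, 228.1]
orientation: [[-0.974, 0.227, 0.001], [0.227, 0.974, -0.0], [-0.001, -0.0, -1.0]]
ft_force: [-0.2, 1.7, 6.3]
grip_width: -0.001
grip_force: 3.1
```

>>> {"fn": "jog_arm", "kwargs": {"deltas": [[-1, [0, 0, 0.5], 0], [-1, [0, 0, 0], 0]]}}

```text
clock: 29.15
ee_pos: [658.0, 9.4, 228.1]
orientation: [[-0.974, 0.227, 0.001], [0.227, 0.974, -0.0], [-0.001, -0.0, -1.0]]
ft_force: [-0.6, 1.5, 9.1]
grip_width: 0.003
grip_force: 4.2
```

The TCP stopped at 228.1 mm, against 228 mm predicted, and the force rose, so the foot is resting on the slab. I'll lift off and check.

>>> {"fn": "jog_arm", "kwargs": {"deltas": [[-1, [0, 0, 0], 0], [-1, [0, 0, -5], 0], [-1, [0, 0, -30], 0], [-1, [0, 0, -40], 0], [-1, [0, 0, 0], 0]]}}

```text
clock: 29.65
ee_pos: [659.8, 8.8, 307.3]
orientation: [[-0.974, 0.227, 0.008], [0.227, 0.974, -0.002], [-0.008, -0.0, -1.0]]
ft_force: [0.7, 0.2, 0.8]
grip_width: -0.002
grip_force: 0.0
```

>>> {"fn": "jog_arm", "kwargs": {"deltas": [[-1, [0, 0, 0], 0], [-1, [0, 0, 0], 0], [-1, [0, 0, 0], 0], [-1, [0, 0, 0], 0], [-1, [0, 0, 0], 0]]}}

```text
clock: 30.15
ee_pos: [657.6, 9.4, 300.9]
orientation: [[-0.974, 0.227, -0.002], [0.227, 0.974, 0.0], [0.002, -0.0, -1.0]]
ft_force: [0.3, -0.0, 0.4]
grip_width: -0.001
grip_force: 0.0
```

```bash
python3 - <<'E'
from gate import *
st(); gate()
for t in ('gauge_knob','slab','tub'): print(t,[(np.round(q['point']),round(q['score'],2)) for q in find_in('scene',t)])
close_job()
E
```

```text
t 30.15 fix -0.5 -1.5 300.9 [ 0.3 -0.   0.4] 2.913
scene [(np.float64(0.79), np.float64(0.05)), (np.float64(0.77), np.float64(0.0)), (np.float64(0.74), np.float64(-0.05)), (np.float64(0.31), np.float64(0.1)), (np.float64(0.1), np.float64(0.9)), (np.float64(0.1), np.float64(0.85)), (np.float64(0.1), np.float64(0.65)), (np.float64(0.1), np.float64(0.2))] [([222.0, 335.4], 0.76)]
top [(np.float64(0.05), np.float64(0.35)), (np.float64(0.05), np.float64(0.3)), (np.float64(0.03), np.float64(0.4)), (np.float64(0.03), np.float64(0.25)), (np.float64(0.03), np.float64(0.15)), (np.float64(0.03), np.float64(0.1)), (np.float64(0.0), np.float64(2.2)), (np.float64(0.0), np.float64(2.15))] [([177.6, 171.3], 0.28)]
gauge_knob [(array([216., 350.]), 0.66)]
slab [(array([241., 346.]), 0.94), (array([241., 222.]), 0.93), (array([244., 277.]), 0.66), (array([202., 238.]), 0.62)]
tub [(array([186., 364.]), 0.48)]
the job is handed in; nothing more can be done
```

I handed the job in at 30 s with the slab home, the gate down and the gauge foot resting on the slab by my measurements (no verdict came back); on the first try at the gate its bar caught under the gripper and the wrist force reached 109 N of the 120 N limit, so the 40 N limit on the gripper's body may have been passed then.

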